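# Set up the lit bottle display at the tasting table

## Task

Put the two small bottles on show: the slim one is lying in the wide cradle of the display stand and belongs in the narrow cradle beside it, and the fat one lying on the table belongs in the wide cradle, each with its neck resting in the neck notch. Lower each bottle until the cradle carries it before letting go (no dropping), and roll the stand's dimmer thumbwheel away from the front edge, towards the bottles, all the way to its stop. Leave the glasses, the upright bottle and the jug standing where they are.

Things in the scene. Friction and masses are not known exactly. Their poses are not given: they have to be found in the camera images.
- slim_mid (a point): centre of the slim amber glass bottle, lying on its side: body 36 diameter x 75 long, 12 long sloping shoulder, neck 14 diameter x 28 long (115 overall), about 120 g. The point is on the long axis, 45 from the foot, 70 from the neck's end, near the centre of mass; x axis along the bottle towards the neck. Starts in the wide cradle, 11 lower there than the fat bottle will sit.
- slim_neck (a point): point on the slim bottle's axis in the middle of its neck, 56 from slim_mid
- slim_bottle: the same slim bottle; its origin is the point slim_mid
- fat_mid (a point): centre of the fat amber glass bottle, lying on its side: body 52 diameter x 75 long, 12 long sloping shoulder, neck 30 diameter x 28 long (115 overall), about 280 g. The point is on the long axis, 45 from the foot, 70 from the neck's end, near the centre of mass; x axis along the bottle towards the neck. Starts on the table, free to roll, a tasting glass on either side.
- fat_neck (a point): point on the fat bottle's axis in the middle of its neck, 56 from fat_mid
- fat_bottle: the same fat bottle; its origin is the point fat_mid
- narrow_seat (a point): pale wooden narrow cradle (body notch 41 wide over all), for the slim bottle: two 90 degree V supports with a clear gap between, a body notch 14 thick centred 30 before this point and a neck notch 8 thick centred 56 beyond it. The point, 52 above the table, is where slim_mid belongs when seated; x axis horizontal, from body notch to neck notch; y across, z up.
- wide_seat (a point): pale wooden wide cradle (body notch 52 wide over all), for the fat bottle: two 90 degree V supports with a clear gap between, a body notch 14 thick centred 30 before this point and a neck notch 8 thick centred 56 beyond it. The point, 60 above the table, is where fat_mid belongs when seated; x axis horizontal, from body notch to neck notch; y across, z up.
- stand: the fixed display stand: dark wooden plinth 210 (x) x 220 (y), 20 high, origin on the table under its middle, x axis along the cradles from the wheel at the front to the necks. The two cradles stand on it parallel, centre lines 100 apart, either one on the left; their foot strips are 3 thick.
- wheel_top (a point): top of the rim of the ribbed rubber dimmer wheel, 54 above the table: 40 diameter, 16 wide, axle along y, only its upper 9 out of a black box (52 x 46, top 45 above the table) at the middle of the plinth's front edge. x axis: horizontal, towards the bottles. The wheel is sprung: it gives downward up to 5 under a fingertip (1 N at first touch, 4 N at the bottom).
- dimmer (a joint): the wheel's angle in rad: 0 dim, 2.0 fully bright at its stop; grows as the top of the wheel is dragged along wheel_top's +x. A fingertip pressed down 2 to 4 and dragged 20 turns it about 1 rad by friction; lift, go back and repeat. It stays where it is left. A white rib marks the wheel.
- glass1: stemmed tulip tasting glass of clear glass, 112 tall, 60 across the foot and 58 at the widest (55 above the table); origin at the centre of the foot's underside; a bystander, stays where it stands
- glass2: stemmed tulip tasting glass of clear glass, 112 tall, 60 across the foot and 58 at the widest (55 above the table); origin at the centre of the foot's underside; a bystander, stays where it stands
- glass3: stemmed tulip tasting glass of clear glass, 112 tall, 60 across the foot and 58 at the widest (55 above the table); origin at the centre of the foot's underside; a bystander, stays where it stands
- glass4: stemmed tulip tasting glass of clear glass, 112 tall, 60 across the foot and 58 at the widest (55 above the table); origin at the centre of the foot's underside; a bystander, stays where it stands
- upright_bottle: amber bottle standing upright, 48 diameter, 130 tall, origin at the centre of its underside; a bystander
- water_jug: white jug, 90 diameter, 140 tall, with a side handle; origin at the centre of its underside; a bystander

How it is judged:
At the end, for the whole second after the job is handed in: The slim bottle rests released and still in the narrow cradle and the fat one in the wide cradle, each middle point within 10 mm of its place along the cradle and 4 mm across and in height, neck over the neck notch, axis within 0.1 rad of the cradle's; the dimmer wheel is above 1.85 of its 2.0 rad (x of slim_mid in the frame of narrow_seat between -0.01 and 0.01 m and y of slim_mid in the frame of narrow_seat between -0.004 and 0.004 m and z of slim_mid in the frame of narrow_seat between -0.004 and 0.004 m and x of slim_neck in the frame of narrow_seat above 0.04 m and angle between the x axis of slim_mid and the x axis of narrow_seat, either way round below 0.1 rad and linear speed of each of slim_bottle, fat_bottle below 0.02 m/s and contact force between the fingers and slim_bottle below 0.05 N and x of fat_mid in the frame of wide_seat between -0.01 and 0.01 m and y of fat_mid in the frame of wide_seat between -0.004 and 0.004 m and z of fat_mid in the frame of wide_seat between -0.004 and 0.004 m and x of fat_neck in the frame of wide_seat above 0.04 m and angle between the x axis of fat_mid and the x axis of wide_seat, either way round below 0.1 rad and contact force between the fingers and fat_bottle below 0.05 N and value of joint dimmer above 1.85 rad); the robot touches nothing.
It fails at once if a bottle is dropped: it moves faster than 0.3 m/s (a fall of about 5 mm) while the fingers do not hold it ((contact force between the fingers and slim_bottle below 0.02 N and linear speed of slim_bottle above 0.3 m/s) or (contact force between the fingers and fat_bottle below 0.02 N and linear speed of fat_bottle above 0.3 m/s)).
It fails at once if a glass, the upright bottle or the jug is pushed more than 25 mm or tipped over (distance of any of glass1, glass2, glass3, glass4, upright_bottle, water_jug from where it was at the start of the episode above 0.025 m or angle between any of glass1, glass2, glass3, glass4, upright_bottle, water_jug's own z axis and vertical above 0.4 rad).
It also fails if it takes over 72 s, if anything falls off the work surface, if the arm or the gripper's body presses on something with over 40 N, if the wrist force passes 120 N, or if a joint passes its speed limit or range.

## Robot

A 6-joint arm with a two-finger parallel gripper is mounted at the origin on the work surface. World frame = base frame: x ahead of the robot, y to its left, z up, the work surface at z = 0. Lengths are in m, angles in rad, forces in N, time in s.
With the tool pointing down it reaches from about 0.375 to 0.75 m from the base axis. Payload 9 kg.
Tool frame: the origin (TCP) lies on the centre line of the jaws, within the pads' length; the fingertips stand 11 mm ahead of it and the grasp point (between the pads) lies 8 mm behind it; z points along the fingers, y is the direction in which the jaws open and shut (so a half turn about z gives the same grasp; the last joint's range is limited). The gripper opens to 85 mm and grips with 20 to 120 N. Pads are 22 mm wide; open, the fingers measure 114 mm over their backs; the gripper's body (76 mm by 85 mm) begins 54 mm behind the grasp point. The pads swing forward as they close: fully open they stand 13 mm farther back than shut.
Start: joints at [-1.319, 0.104, 0.097, 1.564, 0, 1.353], TCP at [0.272, -0.535, 0.242] pointing down, gripper open.
Joint ranges: [-2.99, 2.99], [-0.84, 1.86], [-1.1, 1.16], [-1.84, 2.11], [-1.51, 1.56], [-3.14, 3.14]. Speed limits (rad/s): [2.22, 2.22, 2.57, 3.14, 3.14, 3.14].

## Interface

Orientations are given as a 3x3 rotation matrix whose columns are the frame's x, y, z axes.
In Python, from workcell import robot gives the robot as it stands. The module is installed in compiled form; this text tells all that it offers.
- The arm moves only by the shell command python3 -m jog 'ROWS' [OPENING] [FORCE]. ROWS is JSON, a list of rows, each a list of 6 numbers: the shift along the tool's x, y, z in m, then the turn, a rotation vector about the tool's x, y, z in degrees. A call has 1 to 5 rows; each row shifts and turns the commanded pose from where the row before left it, along the tool's axes as they then stand; what a row does not reach is not made up. A row lasts 1/12 s, in which the tool goes at most 41.7 mm and 7.16 degrees, less where a joint would pass 70% of its speed; a pose out of reach is approached as far as the arm can. A call with a gripper value outside its range is refused whole. OPENING is the opening, from -1 (shut) to 1 (fully open), so that 0 is half open, set as the call begins (- or left out, the last holds). The fingers move at their own pace and stop on an object; FORCE is the grip in N (left out, the last holds). Time passes only in rows, so rows that do not move let the fingers close. It gives the time, the measured TCP pose, the force and the opening at its end, in the units of the state.
- robot.get_obs(): the state, without advancing time (a new reading comes with each control period).
- robot.capture(name): name is "scene" or "top" or "wrist"; returns a dict with "frame" (480x640x3 uint8, red, green, blue), "intrinsics" (3x3 intrinsics, pixels), "T" (4x4, takes a point from camera to world coordinates). Camera axes: x right, y down, z forward; pixel columns grow to the right and rows downward; lengths in m; the calibration is good to about 2 mm. A picture is of the moment at which its call begins. There is no depth.
- robot.finish_job(): hands the job in, once; it reports no verdict.
The state is a dict: "time_s": time; "joint_positions": joint angles; "qvel": joint speeds; "joint_efforts": joint torques, N m; "ee_pos": TCP position; "orientation": TCP orientation; "ft_force": force on the tool from outside, world axes, zero at the start; "torque": the same for the moment, N m; "opening": opening from 0.0 (shut) to 1.0 (fully open).
Only numpy, scipy, OpenCV 4.12 (cv2) and the standard library are available. Lean on these libraries where they do the work, as an engineer would, in place of code of your own. Each camera call takes 0.05 s, during which the arm holds its last target.

## Working session

There is one attempt and no reset: what is moved stays moved. The work goes in short steps, Python scripts to look and compute and a shell command to move; the robot and the scene stay as the last step left them, time stands still between calls to the robot, and variables do not carry over. Pictures are saved under pics/ and viewed, and the job is handed in when it is done.

```bash
mkdir -p pics; python3 - <<'E'
from workcell import robot
import cv2
o=robot.get_obs()
for k in o: print(k,o[k])
for n in ("scene","top","wrist"):
    c=robot.capture(n); cv2.imwrite(f"pics/{n}0.png",c["frame"][:,:,::-1]); print(n,c["intrinsics"].tolist(),c["T"].round(4).tolist())
E
```

```text
time_s 0.0
joint_positions [-1.31871629e+00  1.04691369e-01  9.64655145e-02  1.56388056e+00
  3.04372104e-05  1.35307961e+00]
qvel [-0.00045453 -0.00356783  0.00063598  0.00063834 -0.00032254  0.00049914]
joint_efforts [-4.46837381e-03 -5.56933951e+01  5.03647614e+01  1.70806004e-02
 -5.74289043e-04 -2.27064226e-05]
ee_pos [ 0.27155173 -0.53468559  0.24152488]
orientation [[ 8.91660371e-01  4.52704864e-01 -2.97284398e-04]
 [ 4.52704854e-01 -8.91659513e-01  1.27627169e-03]
 [ 3.12697938e-04 -1.27258297e-03 -9.99999141e-01]]
ft_force [ 0.46832081 -0.12676315  0.91644449]
torque [ 0.05865661  0.02888586 -0.02416891]
opening 0.9984823515194352
scene [[468.0455756302857, 0.0, 326.41169920586185], [0.0, 468.0455756302857, 235.68124578558383], [0.0, 0.0, 1.0]] [[-0.6803, 0.4052, -0.6107, 1.2503], [0.7326, 0.3992, -0.5513, 0.6487], [0.0204, -0.8225, -0.5684, 0.6746], [0.0, 0.0, 0.0, 1.0]]
top [[494.1836278624804, 0.0, 321.3100577226101], [0.0, 494.1836278624804, 245.47942418007702], [0.0, 0.0, 1.0]] [[-0.0132, -0.9844, 0.1752, 0.4372], [-0.9997, 0.0165, 0.0174, 0.0612], [-0.0201, -0.175, -0.9844, 1.1793], [0.0, 0.0, 0.0, 1.0]]
wrist [[388.9709661436254, 0.0, 325.65799468781057], [0.0, 388.9709661436254, 243.20522485957417], [0.0, 0.0, 1.0]] [[0.4519, -0.8597, -0.2382, 0.3321], [-0.8921, -0.4358, -0.1194, -0.5058], [-0.0011, 0.2664, -0.9638, 0.3732], [0.0, 0.0, 0.0, 1.0]]
```

View pics/scene0.png

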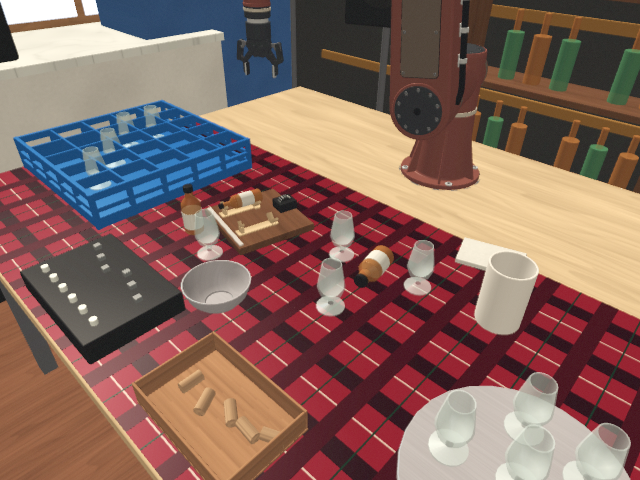

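View pics/top0.png

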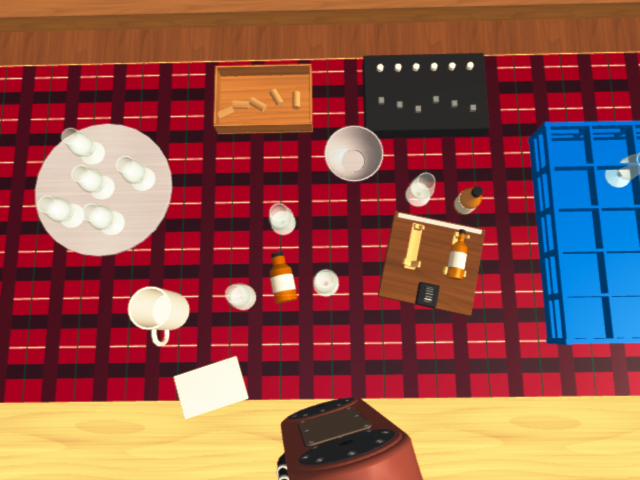

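View pics/wrist0.png

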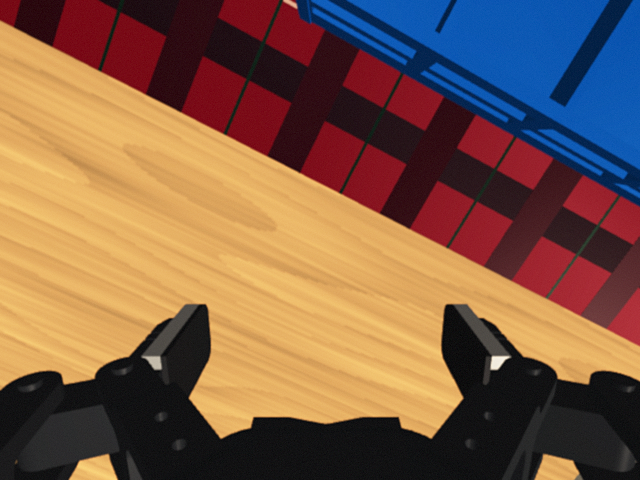

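```bash
cat > h.py <<'E'
import numpy as np,cv2
from workcell import robot
def ray(c,uv,z):
    K=c["intrinsics"];T=c["T"]
    d=T[:3,:3]@np.linalg.solve(K,[uv[0],uv[1],1.]);o=T[:3,3]
    return o+d*(z-o[2])/d[2]
def proj(c,p):
    T=c["T"];q=T[:3,:3].T@(np.asarray(p)-T[:3,3]);u=c["intrinsics"]@q;return u[:2]/u[2]
def crop(c,x0,y0,w,h,s,name):
    im=c["frame"][y0:y0+h,x0:x0+w,::-1]
    cv2.imwrite(f"pics/{name}.png",cv2.resize(im,None,fx=s,fy=s,interpolation=cv2.INTER_CUBIC))
E
python3 - <<'E'
from h import *
c=robot.capture("top"); crop(c,370,170,130,150,4,"topst"); crop(c,210,190,150,130,5,"topfat")
s=robot.capture("scene"); crop(s,170,170,160,110,5,"scst")
for n,uv in dict(a=(398,213),b=(482,232),c=(470,314),d=(379,297)).items(): print(n,ray(c,uv,.02).round(4))
E
```

```text
a [ 0.7198 -0.1036  0.02  ]
b [ 0.6697 -0.301   0.02  ]
c [ 0.4769 -0.2599  0.02  ]
d [ 0.5192 -0.0513  0.02  ]
```

View pics/topst.png

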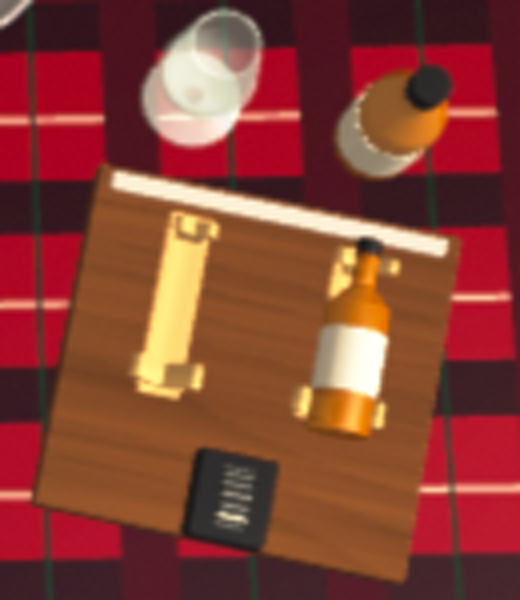

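View pics/topfat.png

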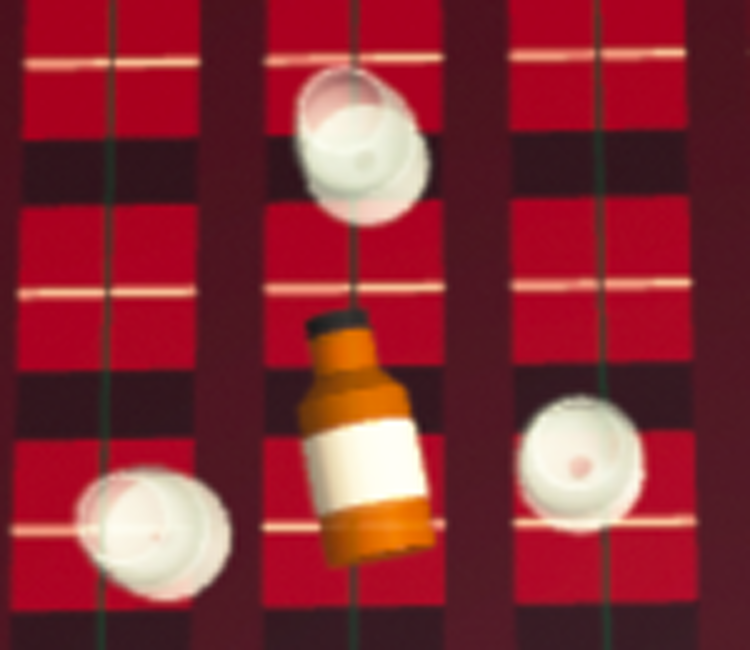

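View pics/scst.png

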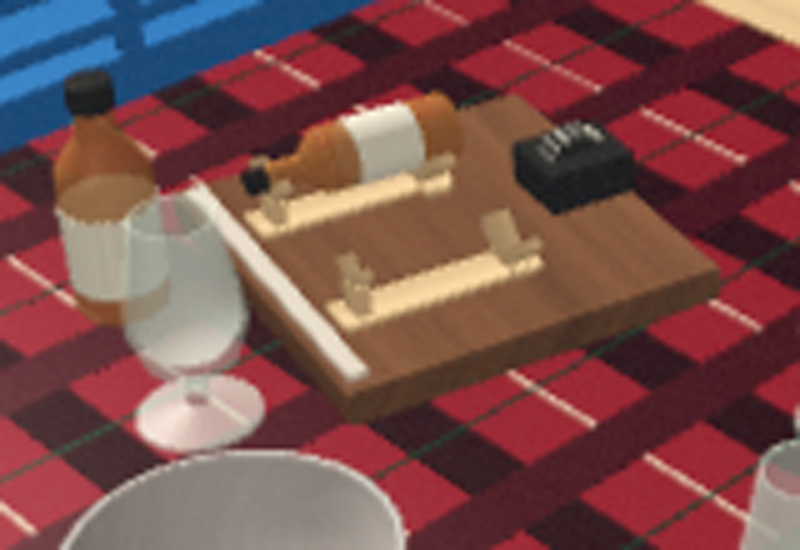

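```bash
python3 - <<'E'
from h import *
c=robot.capture("top")
P={}
for n,uv in dict(a=(101,165),b=(461,238),c=(405,582),d=(35,503)).items():
    P[n]=ray(c,(370+uv[0]/4,170+uv[1]/4),.02); print(n,P[n].round(4))
for i,j in("ad","bc","ab","dc"):
    v=P[i]-P[j];print(i,j,np.linalg.norm(v).round(4),np.degrees(np.arctan2(v[1],v[0])).round(1))
print("centre",sum(P.values())/4)
for n,(uv,z) in dict(slimfoot=((341,432),.049),slimneck=((370,245),.049),wh=((238,490),.054)).items(): print(n,ray(c,(370+uv[0]/4,170+uv[1]/4),z).round(4))
for n,(uv,z) in dict(fatfoot=((381,555),.026),fatend=((337,318),.026),gl=((165,545),0.0),gr=((582,475),0.0),gm=((372,180),0)).items(): print(n,ray(c,(210+uv[0]/5,190+uv[1]/5),z).round(4))
E
```

```text
a [ 0.7242 -0.0972  0.02  ]
b [ 0.6757 -0.3091  0.02  ]
c [ 0.4735 -0.2626  0.02  ]
d [ 0.5221 -0.0508  0.02  ]
a d 0.2074 -12.9
b c 0.2075 -13.0
a b 0.2174 77.1
d c 0.2173 77.1
centre [ 0.59886118 -0.17991021  0.02      ]
slimfoot [ 0.5578 -0.2237  0.049 ]
slimneck [ 0.6665 -0.247   0.049 ]
wh [ 0.5253 -0.1625  0.054 ]
fatfoot [0.5126 0.1651 0.026 ]
fatend [0.6247 0.1859 0.026 ]
gl [0.5206 0.2707 0.    ]
gr [0.551  0.0712 0.    ]
gm [0.697  0.1717 0.    ]
```

```bash
python3 -m jog '[[0.04,-0.01,0,0,0,0],[0.04,-0.01,0,0,0,0],[0.04,-0.01,0,0,0,0],[0.04,-0.01,0,0,0,0],[0.04,-0.01,0,0,0,0]]'; python3 -m jog '[[0.04,-0.012,0,0,0,0],[0.04,-0.012,0,0,0,0],[0.04,-0.012,0,0,0,0],[0.04,-0.012,0,0,0,0],[0.04,-0.012,0,0,0,0]]'; python3 -m jog '[[0,0,0,0,0,-7],[0,0,0,0,0,-7],[0,0,0,0,0,-7],[0,0,0,0,0,-7],[0,0,0,0,0,-7]]';python3 -m jog '[[0,0,0,0,0,-7],[0,0,0,0,0,-7],[0,0,0,0,0,-7],[0,0,0,0,0,-7],[0,0,0,0,0,-7]]';python3 -m jog '[[0,0,0,0,0,-7],[0,0,0,0,0,-7],[0,0,0,0,0,-7],[0,0,0,0,0,-7],[0,0,0,0,0,-7]]';python3 -m jog '[[0,0,0,0,0,-7],[0,0,0,0,0,-7],[0,0,0,0,0,-7],[0,0,0,0,0,-7],[0,0,0,0,0,-7]]'
```

```text
time_s: 0.72
ee_pos: [0.4284, -0.3984, 0.2424]
orientation: [[0.892, 0.452, 0.0], [0.452, -0.892, -0.0], [0.0, 0.0, -1.0]]
ft_force: [-1.0, -0.7, 0.4]
opening: 0.995
time_s: 1.13
ee_pos: [0.5794, -0.2544, 0.2424]
orientation: [[0.892, 0.453, 0.0], [0.453, -0.892, -0.0], [0.0, 0.0, -1.0]]
ft_force: [-0.4, -1.0, -0.1]
opening: 1.0
time_s: 1.55
ee_pos: [0.5783, -0.256, 0.2422]
orientation: [[0.465, 0.885, -0.0], [0.885, -0.465, 0.0], [-0.0, -0.0, -1.0]]
ft_force: [0.3, 0.1, 0.6]
opening: 1.003
time_s: 1.97
ee_pos: [0.5781, -0.2561, 0.2422]
orientation: [[-0.126, 0.992, -0.0], [0.992, 0.126, 0.0], [0.0, -0.0, -1.0]]
ft_force: [0.8, 0.5, -0.2]
opening: 1.003
time_s: 2.38
ee_pos: [0.5781, -0.2562, 0.2422]
orientation: [[-0.673, 0.74, -0.0], [0.74, 0.673, 0.0], [0.0, -0.0, -1.0]]
ft_force: [0.3, -0.4, 0.5]
opening: 1.0
time_s: 2.8
ee_pos: [0.5781, -0.2562, 0.2422]
orientation: [[-0.975, 0.221, -0.0], [0.221, 0.975, 0.0], [0.0, -0.0, -1.0]]
ft_force: [0.6, -0.3, -0.3]
opening: 0.999
```

```bash
python3 -m jog '[[0,0.04,0,0,0,0],[0,0.03,0,0,0,0],[0,0,0,0,0,0]]'; python3 - <<'E'
from h import *
c=robot.capture("wrist");cv2.imwrite("pics/w1.png",c["frame"][:,:,::-1]);np.savez("w1.npz",**c)
E
```

```text
time_s: 3.05
ee_pos: [0.5948, -0.1835, 0.2425]
orientation: [[-0.975, 0.223, 0.0], [0.223, 0.975, 0.001], [0.0, 0.002, -1.0]]
ft_force: [-0.1, -0.3, 0.0]
opening: 1.003
```

View pics/w1.png

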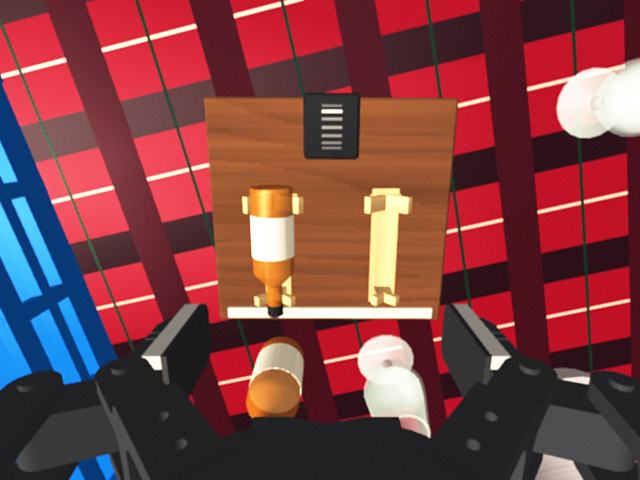

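```bash
python3 - <<'E'
from h import *
c=np.load("w1.npz"); crop(c,200,90,265,240,3,"w1c")
E
```

```text
(no output)
```

View pics/w1c.png

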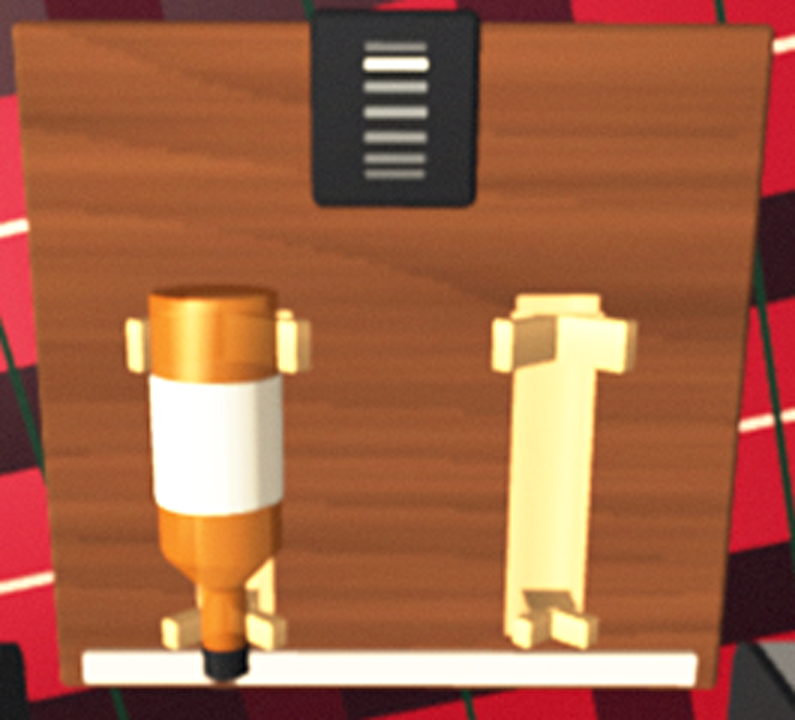

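```bash
python3 - <<'E'
from h import *
c=np.load("w1.npz")
R=lambda u,v,z: ray(c,(200+u/3,90+v/3),z)
A={n:R(*uv,.02) for n,uv in dict(fl=(772,25),fr=(13,22),br=(62,686),bl=(716,690)).items()}
for i,j in(("bl","fl"),("br","fr"),("fl","fr"),("bl","br")):
    v=A[i]-A[j];print(i,j,np.linalg.norm(v).round(4),np.degrees(np.arctan2(v[1],v[0])).round(2))
C=sum(A.values())/4;print(C,c["T"][:3,3])
th=np.radians(-12.9);xs=np.array([np.cos(th),np.sin(th),0]);ys=np.array([-xs[1],xs[0],0])
S=lambda p:((p-C)@xs*1e3).round(1).tolist().__str__()+" "+str(((p-C)@ys*1e3).round(1))
F=dict(nb_l=(493,345,.047),nb_r=(636,345,.047),nb_far=(560,372,.047),nb_near=(515,318,.047),
 wb_l=(127,345,.049),wb_r=(310,345,.049),wb_far=(300,370,.049),nn_l=(512,645,.052),nn_r=(598,645,.052),wn_l=(165,645,.052),wn_r=(286,645,.052),
 boxfl=(478,15,.045),boxfr=(311,12,.045),boxbl=(477,206,.045),boxbr=(313,206,.045),wheel=(396,112,.054),rib=(396,64,.053),
 sf_l=(148,295,.049),sf_r=(278,295,.049),foot=(213,287,.06),lab1=(152,376,.049),lab1r=(283,376,.049),lab2=(154,512,.049),lab2r=(282,512,.049),neck1=(200,600,.049),neck1r=(246,600,.049),end=(225,682,.049))
for n,f in F.items(): print(n,S(R(*f)),R(*f).round(4)[:2])
E
```

```text
bl fl 0.2086 -12.87
br fr 0.2077 -13.23
fl fr 0.2166 76.86
bl br 0.2179 76.62
[ 0.60157813 -0.1817941   0.02      ] [ 0.52891877 -0.17026762  0.37413547]
nb_l -16.1 28.5 [ 0.5923 -0.1504]
nb_r -16.0 69.0 [ 0.6014 -0.1109]
nb_far -8.3 47.8 [ 0.6042 -0.1333]
nb_near -23.8 34.5 [ 0.5861 -0.1429]
wb_l -16.5 -74.7 [ 0.5688 -0.2509]
wb_r -16.5 -23.2 [ 0.5803 -0.2008]
wb_far -9.3 -26.2 [ 0.5866 -0.2052]
nn_l 73.9 36.0 [ 0.6817 -0.1632]
nn_r 74.0 61.8 [ 0.6875 -0.138 ]
wn_l 73.8 -68.0 [ 0.6583 -0.2645]
wn_r 73.8 -31.7 [ 0.6665 -0.2292]
boxfl -104.0 22.4 [ 0.5052 -0.1367]
boxfr -104.8 -21.8 [ 0.4946 -0.1796]
boxbl -54.5 23.3 [ 0.5536 -0.1469]
boxbr -54.5 -22.0 [ 0.5435 -0.1911]
wheel -79.2 0.7 [ 0.5245 -0.1635]
rib -91.3 0.6 [ 0.5128 -0.1608]
sf_l -30.6 -68.1 [ 0.5566 -0.2413]
sf_r -30.5 -31.9 [ 0.5647 -0.2061]
foot -34.2 -48.4 [ 0.5575 -0.2213]
lab1 -7.6 -68.1 [ 0.5789 -0.2465]
lab1r -7.6 -31.0 [ 0.5872 -0.2103]
lab2 32.9 -69.7 [ 0.6181 -0.2571]
lab2r 32.9 -32.2 [ 0.6265 -0.2205]
neck1 60.5 -57.4 [ 0.6478 -0.2512]
neck1r 60.6 -43.6 [ 0.6509 -0.2378]
end 87.4 -50.8 [ 0.6755 -0.2509]
```

```bash
python3 -m jog '[[-0.021,-0.030,0,0,0,0],[0,-0.017,0.03,0,0,0],[0,0,0.04,0,0,0],[0,0,0.04,0,0,0],[0,0,0.03,0,0,0]]'; python3 -m jog '[[0,0,0.02,0,0,0],[0,0,0,0,0,0],[0,0,0,0,0,0]]'; python3 - <<'E'
from h import *
print(robot.get_obs()["ee_pos"])
c=robot.capture("wrist");cv2.imwrite("pics/w2.png",c["frame"][:,:,::-1]);np.savez("w2.npz",**c)
E
```

```text
time_s: 3.52
ee_pos: [0.6025, -0.2392, 0.0986]
orientation: [[-0.974, 0.228, -0.002], [0.228, 0.974, 0.001], [0.002, 0.001, -1.0]]
ft_force: [-1.1, 0.4, 0.2]
opening: 1.0
time_s: 3.77
ee_pos: [0.603, -0.2387, 0.0816]
orientation: [[-0.974, 0.227, -0.002], [0.227, 0.974, 0.001], [0.002, 0.0, -1.0]]
ft_force: [0.5, 0.6, 2.3]
opening: 1.001
[ 0.60295114 -0.23872612  0.08160295]
```

View pics/w2.png

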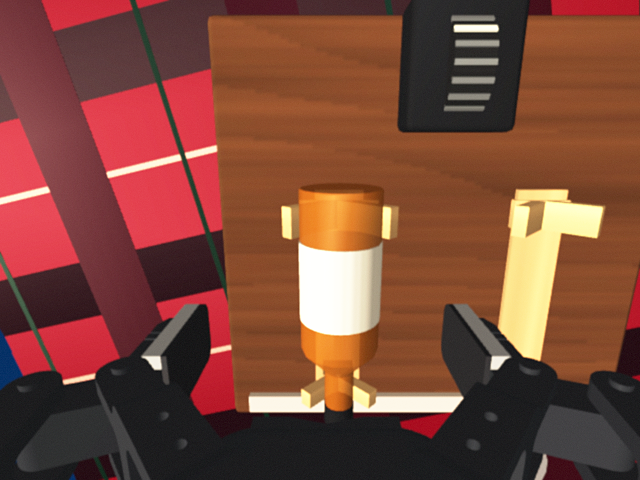

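```bash
python3 - <<'E'
from h import *
c=np.load("w2.npz")
R=lambda u,v,z: ray(c,(u,v),z)
th=np.radians(-13.0);xs=np.array([np.cos(th),np.sin(th),0]);ys=np.array([-xs[1],xs[0],0])
t=robot.get_obs()["ee_pos"]
for n,f in dict(lab=(340,290,.049),lab1=(300,246,.049),lab1r=(383,246,.049),lab2=(340,328,.049),neck=(340,370,.049),foot=(341,190,.045),end=(339,420,.049),wbl=(282,238,.049),wbr=(397,238,.049),wnl=(302,403,.055),wnr=(375,403,.055)).items():
    p=R(*f); print(n,p.round(4)[:2],"xs,ys from tcp",((p-t)@xs*1e3).round(1),((p-t)@ys*1e3).round(1))
E
```

```text
lab [ 0.6045 -0.234 ] xs,ys from tcp -0.8 5.3
lab1 [ 0.5803 -0.2466] xs,ys from tcp -21.5 -12.4
lab1r [ 0.5886 -0.2111] xs,ys from tcp -21.4 24.0
lab2 [ 0.6231 -0.2381] xs,ys from tcp 18.3 5.4
neck [ 0.6449 -0.243 ] xs,ys from tcp 40.6 5.6
foot [ 0.561  -0.2236] xs,ys from tcp -45.5 5.6
end [ 0.6726 -0.2497] xs,ys from tcp 69.1 5.3
wbl [ 0.575  -0.2533] xs,ys from tcp -25.2 -20.2
wbr [ 0.5864 -0.2044] xs,ys from tcp -25.0 30.0
wnl [ 0.6543 -0.2639] xs,ys from tcp 54.5 -12.7
wnr [ 0.6622 -0.23  ] xs,ys from tcp 54.6 22.1
```

```bash
python3 -m jog '[[0,0.005,0.02,0,0,0],[0,0,0.02,0,0,0],[0,0,0,0,0,0],[0,0,0,0,0,0]]'; python3 -m jog '[[0,0,0,0,0,0],[0,0,0,0,0,0],[0,0,0,0,0,0],[0,0,0,0,0,0],[0,0,0,0,0,0]]' -1 25;python3 -m jog '[[0,0,0,0,0,0],[0,0,0,0,0,0],[0,0,0,0,0,0],[0,0,0,0,0,0],[0,0,0,0,0,0]]'
```

```text
time_s: 4.15
ee_pos: [0.6053, -0.234, 0.0437]
orientation: [[-0.974, 0.226, 0.001], [0.226, 0.974, -0.001], [-0.001, -0.0, -1.0]]
ft_force: [0.1, -0.0, 0.7]
opening: 0.998
time_s: 4.57
ee_pos: [0.6059, -0.233, 0.0436]
orientation: [[-0.974, 0.226, 0.002], [0.226, 0.974, 0.001], [-0.002, 0.002, -1.0]]
ft_force: [1.5, 6.1, 5.2]
opening: 0.412
time_s: 4.98
ee_pos: [0.6058, -0.2329, 0.0436]
orientation: [[-0.974, 0.226, 0.002], [0.226, 0.974, 0.001], [-0.002, 0.001, -1.0]]
ft_force: [0.4, 5.4, 5.4]
opening: 0.409
```

```bash
python3 -m jog '[[0,0,-0.01,0,0,0],[0,0,-0.02,0,0,0],[0,0,-0.02,0,0,0],[0,0,0,0,0,0],[0,0,0,0,0,0]]'; python3 -m jog '[[0,0.03,0,0,0,0],[0,0.03,0,0,0,0],[0,0.03,0,0,0,0],[0,0.01,0,0,0,0],[0,0,0,0,0,0]]'; python3 -m jog '[[0,0,0,0,0,0],[0,0,0,0,0,0],[0,0,0,0,0,0]]'; python3 - <<'E'
from h import *
o=robot.get_obs();print(o["ee_pos"],o["ft_force"])
c=robot.capture("wrist");cv2.imwrite("pics/w3.png",c["frame"][:,:,::-1]);np.savez("w3.npz",**c)
E
```

```text
time_s: 5.4
ee_pos: [0.6058, -0.2344, 0.0941]
orientation: [[-0.974, 0.226, 0.002], [0.226, 0.974, -0.002], [-0.003, -0.001, -1.0]]
ft_force: [0.3, 0.5, -2.1]
opening: 0.41
time_s: 5.82
ee_pos: [0.6273, -0.1336, 0.0911]
orientation: [[-0.975, 0.223, -0.002], [0.223, 0.975, 0.001], [0.002, 0.001, -1.0]]
ft_force: [-0.1, -0.9, -1.4]
opening: 0.414
time_s: 6.07
ee_pos: [0.6272, -0.1374, 0.0919]
orientation: [[-0.974, 0.228, -0.0], [0.228, 0.974, -0.0], [0.0, -0.0, -1.0]]
ft_force: [0.2, 0.1, -1.2]
opening: 0.411
[ 0.62721864 -0.13744492  0.09192388] [ 0.22624341  0.05224379 -1.17120058]
```

View pics/w3.png

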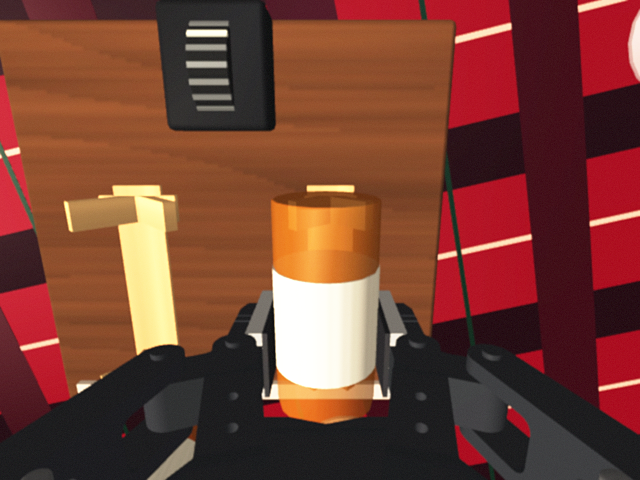

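```bash
python3 -m jog '[[0,0,0.015,0,0,0],[0,0,0.015,0,0,0],[0,0,0.010,0,0,0],[0,0,0,0,0,0],[0,0,0,0,0,0]]'; python3 -m jog '[[0,0,0.001,0,0,0],[0,0,0.001,0,0,0],[0,0,0.001,0,0,0],[0,0,0,0,0,0],[0,0,0,0,0,0]]';  python3 - <<'E'
from h import *
o=robot.get_obs();print(o["ee_pos"],o["ft_force"],o["torque"])
c=robot.capture("wrist");cv2.imwrite("pics/w4.png",c["frame"][:,:,::-1]);np.savez("w4.npz",**c)
c=robot.capture("scene");crop(c,170,150,160,120,5,"s4")
E
```

```text
time_s: 6.53
ee_pos: [0.627, -0.1365, 0.0518]
orientation: [[-0.974, 0.227, -0.001], [0.227, 0.974, 0.0], [0.001, 0.0, -1.0]]
ft_force: [0.3, -0.4, -0.8]
opening: 0.413
time_s: 6.95
ee_pos: [0.6277, -0.1363, 0.0496]
orientation: [[-0.974, 0.226, 0.0], [0.226, 0.974, -0.0], [-0.0, -0.0, -1.0]]
ft_force: [-0.4, -0.6, -1.5]
opening: 0.418
[ 0.62773039 -0.13630715  0.04955927] [-0.43634759 -0.617329   -1.4867161 ] [-0.06247491 -0.03181644 -0.02236966]
```

View pics/w4.png

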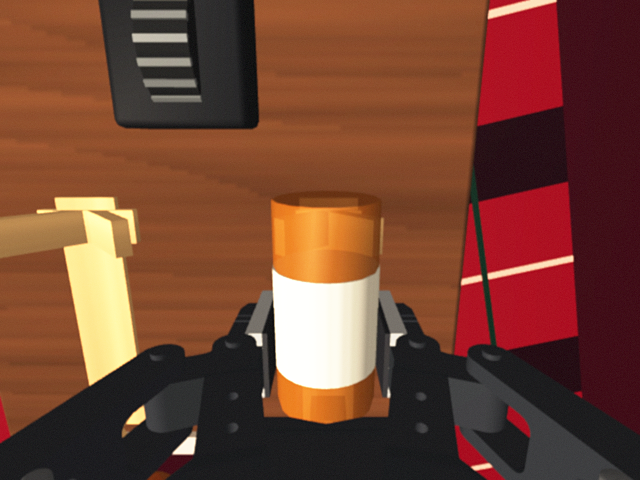

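View pics/s4.png

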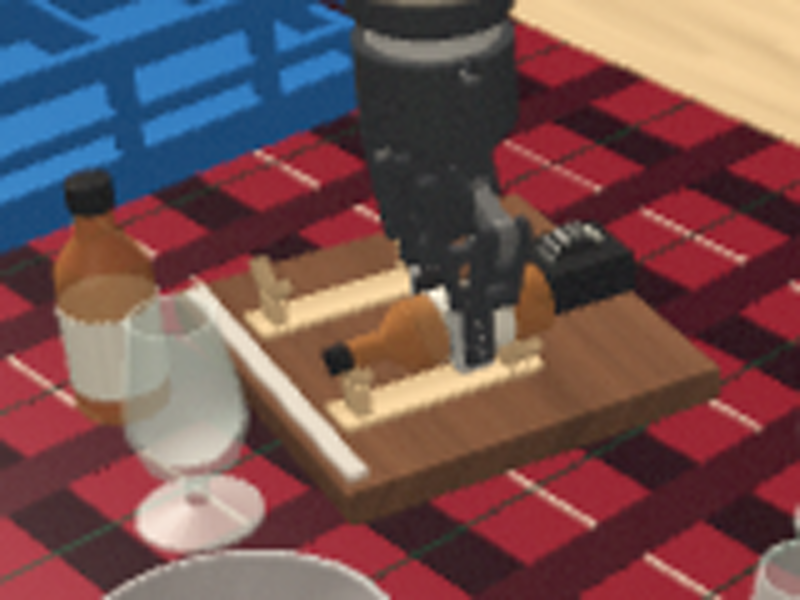

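```bash
for i in 1; do python3 -m jog '[[0,0,0.001,0,0,0],[0,0,0,0,0,0],[0,0,0.001,0,0,0],[0,0,0,0,0,0],[0,0,0,0,0,0]]'; python3 -m jog '[[0,0,0.001,0,0,0],[0,0,0,0,0,0],[0,0,0,0,0,0]]';python3 -m jog '[[0,0,0.0005,0,0,0],[0,0,0,0,0,0],[0,0,0,0,0,0]]'; done
```

```text
time_s: 7.47
ee_pos: [0.6278, -0.1361, 0.0477]
orientation: [[-0.974, 0.226, 0.001], [0.226, 0.974, 0.0], [-0.0, 0.0, -1.0]]
ft_force: [-0.3, 1.9, 2.9]
opening: 0.416
time_s: 7.72
ee_pos: [0.628, -0.1359, 0.0473]
orientation: [[-0.974, 0.226, 0.001], [0.226, 0.974, 0.0], [-0.001, 0.001, -1.0]]
ft_force: [-1.4, 4.5, 8.2]
opening: 0.411
time_s: 7.97
ee_pos: [0.6281, -0.1357, 0.0471]
orientation: [[-0.974, 0.226, 0.001], [0.226, 0.974, 0.0], [-0.001, 0.001, -1.0]]
ft_force: [-1.6, 5.4, 9.7]
opening: 0.413
```

```bash
python3 -m jog '[[0,0.0008,0,0,0,0],[0,0,0,0,0,0],[0,0,0,0,0,0]]'; python3 -m jog '[[0,0,0,0,0,0],[0,0,0,0,0,0],[0,0,0,0,0,0],[0,0,0,0,0,0]]' -0.05;  python3 -m jog '[[0,0,0,0,0,0],[0,0,0,0,0,0]]' 0.7; python3 -m jog '[[0,0,0,0,0,0],[0,0,-0.02,0,0,0],[0,0,-0.03,0,0,0],[0,0,-0.04,0,0,0],[0,0,-0.04,0,0,0]]'; python3 -m jog '[[0,0,-0.02,0,0,0],[0,-0.03,0,0,0,0],[0,-0.03,0,0,0,0],[0,0,0,0,0,0],[0,0,0,0,0,0]]' 1; python3 - <<'E'
from h import *
c=robot.capture("wrist");cv2.imwrite("pics/w5.png",c["frame"][:,:,::-1]);np.savez("w5.npz",**c)
crop(c,200,90,265,240,3,"w5c")
E
```

```text
time_s: 8.22
ee_pos: [0.6283, -0.1355, 0.0469]
orientation: [[-0.974, 0.226, 0.001], [0.226, 0.974, -0.0], [-0.001, -0.0, -1.0]]
ft_force: [-2.3, 2.2, 8.4]
opening: 0.409
time_s: 8.55
ee_pos: [0.6276, -0.1356, 0.0455]
orientation: [[-0.974, 0.227, -0.0], [0.227, 0.974, -0.0], [0.0, -0.0, -1.0]]
ft_force: [0.3, -0.0, 0.5]
opening: 0.475
time_s: 8.72
ee_pos: [0.6276, -0.1355, 0.0456]
orientation: [[-0.974, 0.226, -0.0], [0.226, 0.974, -0.0], [0.0, -0.0, -1.0]]
ft_force: [0.8, 0.6, 0.6]
opening: 0.742
time_s: 9.13
ee_pos: [0.6269, -0.1351, 0.1764]
orientation: [[-0.974, 0.226, -0.002], [0.226, 0.974, 0.001], [0.002, 0.0, -1.0]]
ft_force: [0.8, -0.6, -0.1]
opening: 0.85
time_s: 9.55
ee_pos: [0.6138, -0.1952, 0.1957]
orientation: [[-0.974, 0.229, -0.0], [0.229, 0.974, -0.0], [0.0, -0.0, -1.0]]
ft_force: [0.4, 0.4, 0.1]
opening: 0.997
```

View pics/w5.png

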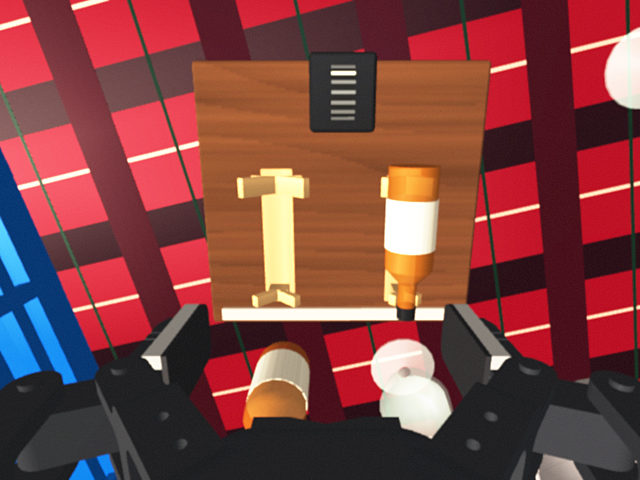

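```bash
python3 - <<'E'
from h import *
c=np.load("w5.npz"); crop(c,360,150,110,180,4,"w5d")
E
```

```text
(no output)
```

View pics/w5d.png

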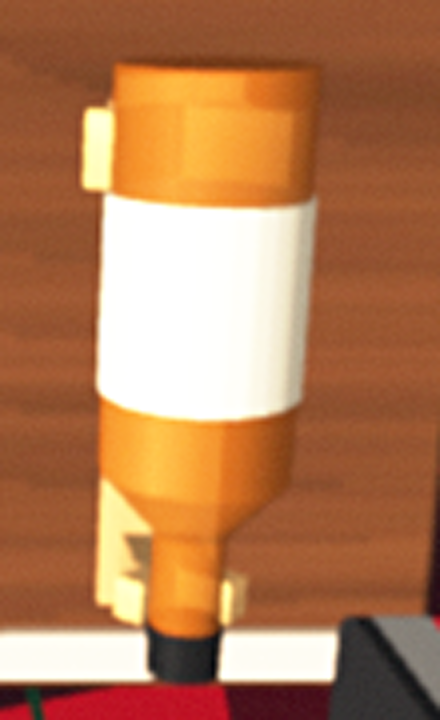

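```bash
cat >> h.py <<'E'
C=np.array([.6016,-.1818,.02]);th=np.radians(-13.0);xs=np.array([np.cos(th),np.sin(th),0]);ys=np.array([-xs[1],xs[0],0])
def S(p): return ((p-C)@xs*1e3).round(1),((p-C)@ys*1e3).round(1)
E
python3 - <<'E'
from h import *
c=np.load("w5.npz")
for n,f in dict(bodyL=(113,150,.052),bodyR=(320,150,.052),L2=(97,390,.052),R2=(303,390,.052),nl=(148,590,.052),nr=(223,590,.052),end=(182,682,.052),foot=(215,70,.052),nbl=(83,190,.047),wl=(-488,195,.049),wr=(-205,195,.049)).items():
    print(n,S(ray(c,(360+f[0]/4,150+f[1]/4),f[2])))
for uv in ((195,61),(490,61),(467,321),(215,321)): print(S(ray(c,uv,.02)))
E
```

```text
bodyL (np.float64(-16.3), np.float64(32.6))
bodyR (np.float64(-16.2), np.float64(69.1))
L2 (np.float64(27.8), np.float64(31.3))
R2 (np.float64(28.0), np.float64(69.3))
nl (np.float64(67.6), np.float64(42.5))
nr (np.float64(67.7), np.float64(56.8))
end (np.float64(87.0), np.float64(49.9))
foot (np.float64(-30.2), np.float64(49.8))
nbl (np.float64(-8.5), np.float64(28.2))
wl (np.float64(-8.4), np.float64(-74.8))
wr (np.float64(-8.1), np.float64(-23.9))
(np.float64(-104.4), np.float64(-106.0))
(np.float64(-103.5), np.float64(108.0))
(np.float64(103.9), np.float64(110.5))
(np.float64(102.8), np.float64(-108.3))
```

```bash
python3 -m jog '[[0.0155,0.038,-0.005,0,0,0],[0.0155,0.038,-0.005,0,0,0],[0.0155,0.038,-0.005,0,0,0],[0.0155,0.038,0,0,0,0],[0.0155,0.038,0,0,0,0]]' 0.7; python3 -m jog '[[0.0155,0.038,0,0,0,0],[0.0155,0.038,0,0,0,0],[0.0155,0.038,0,0,0,0],[0.0155,0.038,0,0,0,0],[0,0,0,0,0,-7]]'; python3 -m jog '[[0,0,0,0,0,-7],[0,0,0,0,0,-7],[0,0,0,0,0,-2.5],[0,0,0,0,0,0],[0,0,0,0,0,0]]'; python3 - <<'E'
from h import *
print(robot.get_obs()["ee_pos"])
c=robot.capture("wrist");cv2.imwrite("pics/w6.png",c["frame"][:,:,::-1]);np.savez("w6.npz",**c)
E
```

```text
time_s: 10.02
ee_pos: [0.5811, 0.0115, 0.2111]
orientation: [[-0.974, 0.226, 0.001], [0.226, 0.974, 0.0], [-0.001, 0.0, -1.0]]
ft_force: [1.5, -0.3, 0.5]
opening: 0.847
time_s: 10.43
ee_pos: [0.5533, 0.1782, 0.2109]
orientation: [[-0.994, 0.106, -0.001], [0.106, 0.994, 0.002], [0.001, 0.002, -1.0]]
ft_force: [-0.5, -0.6, -0.0]
opening: 0.852
time_s: 10.85
ee_pos: [0.5553, 0.1716, 0.2106]
orientation: [[-0.984, -0.18, -0.0], [-0.18, 0.984, 0.0], [0.0, 0.0, -1.0]]
ft_force: [0.2, -0.7, -0.3]
opening: 0.853
[0.55532876 0.17155687 0.21064625]
```

View pics/w6.png

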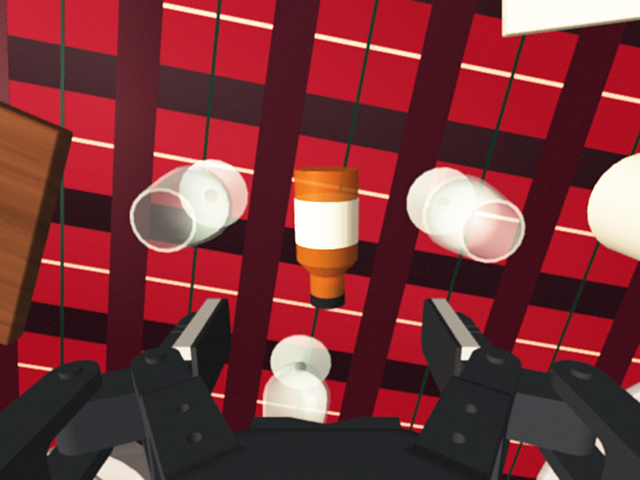

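```bash
python3 - <<'E'
from h import *
c=np.load("w6.npz"); o=robot.get_obs();t=o["ee_pos"];X=o["orientation"]
for n,f in dict(bL=(294.5,230,.026),bR=(359,230,.026),b2L=(296,262,.026),b2R=(358,262,.026),nl=(311,285,.026),nr=(344,285,.026),end=(327,307,.026),foot=(326,172,.03),g1=(215,193,0),g2=(440,200,0),g3=(300,363,0)).items():
    p=ray(c,f[:2],f[2]); print(n,p[:2].round(4),"tool xy",((p-t)@X[:,:2]*1e3).round(1))
E
```

```text
bL [0.5688 0.1459] tool xy [ -8.6 -27.4]
bR [0.5591 0.199 ] tool xy [-8.7 26.5]
b2L [0.5964 0.1516] tool xy [-36.8 -26.8]
b2R [0.5869 0.2038] tool xy [-36.8  26.3]
nl [0.6148 0.1678] tool xy [-57.8 -14.2]
nr [0.6097 0.196 ] tool xy [-57.8  14.5]
end [0.6328 0.1852] tool xy [-78.6  -0.2]
foot [0.5166 0.1632] tool xy [39.6 -1.1]
g1 [0.5548 0.0707] tool xy [ 18.7 -98.9]
g2 [0.5253 0.2674] tool xy [12.3 99.9]
g3 [0.7093 0.1719] tool xy [-151.5  -27.1]
```

```bash
python3 -m jog '[[-0.007,0,0.03,0,0,0],[0,0,0.04,0,0,0],[0,0,0.04,0,0,0],[0,0,0.03,0,0,0],[0,0,0,0,0,0]]'; python3 -m jog '[[0,0,0.02,0,0,0],[0,0,0.02,0,0,0],[0,0,0.008,0,0,0],[0,0,0,0,0,0],[0,0,0,0,0,0]]'; python3 - <<'E'
from h import *
print(robot.get_obs()["ee_pos"],robot.get_obs()["ft_force"])
c=robot.capture("wrist");cv2.imwrite("pics/w7.png",c["frame"][:,:,::-1]);np.savez("w7.npz",**c)
E
```

```text
time_s: 11.32
ee_pos: [0.5579, 0.1718, 0.0636]
orientation: [[-0.984, -0.179, -0.01], [-0.179, 0.984, -0.001], [0.01, 0.001, -1.0]]
ft_force: [-1.7, -0.9, -0.9]
opening: 0.846
time_s: 11.73
ee_pos: [0.5632, 0.1721, 0.0242]
orientation: [[-0.984, -0.18, 0.001], [-0.18, 0.984, 0.0], [-0.001, -0.0, -1.0]]
ft_force: [0.6, 0.7, 0.0]
opening: 0.851
[0.56315572 0.17212271 0.02420418] [0.55813682 0.65477841 0.03421145]
```

View pics/w7.png

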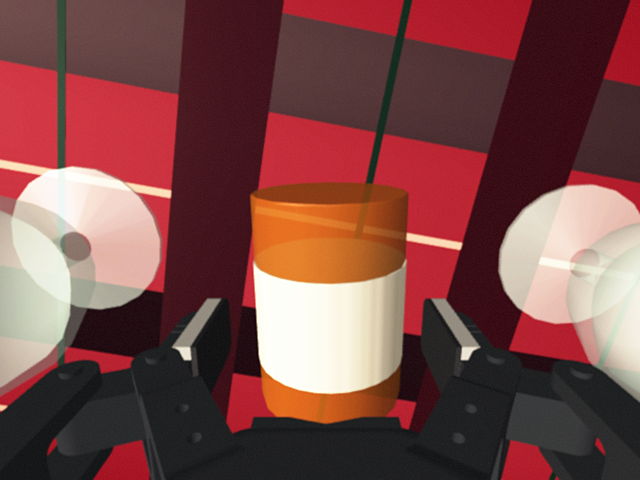

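```bash
python3 -m jog '[[0,0.001,0.006,0,0,0],[0,0,0,0,0,0],[0,0,0,0,0,0]]'; python3 -m jog '[[0,0,0,0,0,0],[0,0,0,0,0,0],[0,0,0,0,0,0],[0,0,0,0,0,0],[0,0,0,0,0,0]]' -1 40; python3 -m jog '[[0,0,0,0,0,0],[0,0,0,0,0,0],[0,0,0,0,0,0]]'
```

```text
time_s: 12.03
ee_pos: [0.5626, 0.1731, 0.0171]
orientation: [[-0.984, -0.181, 0.0], [-0.181, 0.984, -0.0], [-0.0, -0.0, -1.0]]
ft_force: [-0.4, -0.6, -0.3]
opening: 0.848
time_s: 12.45
ee_pos: [0.5627, 0.173, 0.0173]
orientation: [[-0.984, -0.181, 0.001], [-0.181, 0.984, -0.0], [-0.001, -0.0, -1.0]]
ft_force: [-0.4, -0.3, 5.6]
opening: 0.593
time_s: 12.7
ee_pos: [0.5627, 0.173, 0.0173]
orientation: [[-0.984, -0.181, 0.001], [-0.181, 0.984, -0.0], [-0.001, -0.0, -1.0]]
ft_force: [-2.1, -0.5, 5.5]
opening: 0.602
```

```bash
python3 -m jog '[[0,0,-0.01,0,0,0],[0,0,-0.03,0,0,0],[0,0,-0.04,0,0,0],[0,0,-0.04,0,0,0],[0,0,-0.03,0,0,0]]'; python3 -m jog '[[0,0,-0.02,0,0,0],[0,0,0,0,0,7],[0,0,0,0,0,7],[0,0,0,0,0,7],[0,0,0,0,0,2.5]]';python3 -m jog '[[0,0,0,0,0,0],[0,0,0,0,0,0],[0,0,0,0,0,0]]'; python3 - <<'E'
from h import *
o=robot.get_obs();print(o["ee_pos"],o["orientation"],o["ft_force"])
d=np.array([.6042,-.2327,0])-o["ee_pos"];print("to wide seat, tool:",o["orientation"].T@d)
c=robot.capture("wrist");cv2.imwrite("pics/w8.png",c["frame"][:,:,::-1]);np.savez("w8.npz",**c)
E
```

```text
time_s: 13.12
ee_pos: [0.5626, 0.1731, 0.1703]
orientation: [[-0.984, -0.181, 0.002], [-0.181, 0.984, 0.0], [-0.002, -0.0, -1.0]]
ft_force: [0.8, 0.4, -1.6]
opening: 0.594
time_s: 13.53
ee_pos: [0.5621, 0.1731, 0.1869]
orientation: [[-0.972, 0.233, -0.0], [0.233, 0.972, 0.0], [0.0, -0.0, -1.0]]
ft_force: [-0.2, -0.1, -3.4]
opening: 0.598
time_s: 13.78
ee_pos: [0.5623, 0.173, 0.1867]
orientation: [[-0.974, 0.225, -0.0], [0.225, 0.974, -0.0], [0.0, -0.0, -1.0]]
ft_force: [-0.8, 0.3, -2.4]
opening: 0.596
[0.56229724 0.17302818 0.18672865] [[-9.74465023e-01  2.24539137e-01 -3.07409664e-04]
 [ 2.24539158e-01  9.74465066e-01 -3.39437773e-05]
 [ 2.91938272e-04 -1.02102531e-04 -9.99999952e-01]] [-0.80303806  0.32995905 -2.39935733]
to wide seat, tool: [-0.13198915 -0.38594006  0.18672953]
```

View pics/w8.png

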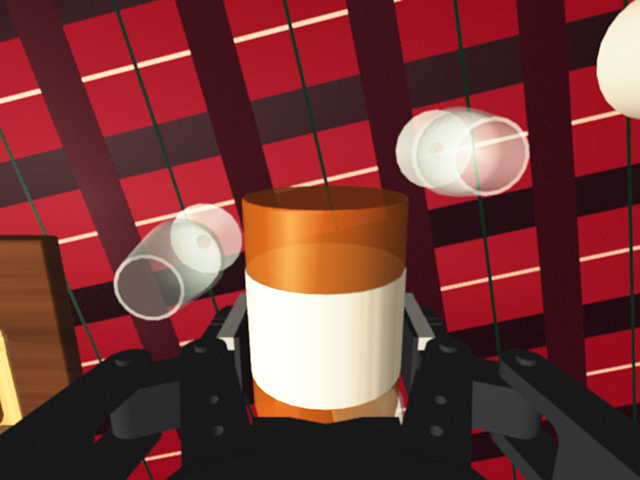

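```bash
python3 - <<'E'
from h import *
c=np.load("w8.npz"); o=robot.get_obs();t=o["ee_pos"];X=o["orientation"]
for n,f in dict(f1=(243,198,.0087),f2=(408,198,.0087),top=(325,209,.0347),bot=(325,187,-.0173)).items():
    p=ray(c,f[:2],t[2]+f[2]); print(n,((p-t)@X[:,:2]*1e3).round(1))
c=np.load("w4.npz")
E
```

```text
f1 [ 47.9 -27.8]
f2 [47.9 24.6]
top [49.2 -1.7]
bot [48.1 -1.8]
```

```bash
python3 -m jog '[[-0.0135,-0.0385,0,0,0,0],[-0.0135,-0.0385,0,0,0,0],[-0.0135,-0.0385,0,0,0,0],[-0.0135,-0.0385,0,0,0,0],[-0.0135,-0.0385,0,0,0,0]]'; python3 -m jog '[[-0.0135,-0.0385,0,0,0,0],[-0.0135,-0.0385,0,0,0,0],[-0.0135,-0.0385,0,0,0,0],[-0.0135,-0.0385,0,0,0,0],[-0.0135,-0.0385,0,0,0,0]]'; python3 -m jog '[[0,0,0,0,0,0],[0,0,0,0,0,0],[0,0,0,0,0,0],[0,0,0,0,0,0]]'; python3 - <<'E'
from h import *
o=robot.get_obs();print(o["ee_pos"],o["ft_force"])
d=np.array([.6074,-.2331,.0513])-o["ee_pos"];print("to go, tool:",o["orientation"].T@d)
E
```

```text
time_s: 14.25
ee_pos: [0.5845, -0.0315, 0.1869]
orientation: [[-0.974, 0.225, 0.0], [0.225, 0.974, -0.0], [-0.0, -0.0, -1.0]]
ft_force: [1.0, -0.1, -2.7]
opening: 0.599
time_s: 14.67
ee_pos: [0.6066, -0.2346, 0.1868]
orientation: [[-0.974, 0.225, 0.0], [0.225, 0.974, -0.0], [-0.0, -0.0, -1.0]]
ft_force: [0.4, 0.6, -2.2]
opening: 0.601
time_s: 15.0
ee_pos: [0.6068, -0.2315, 0.1869]
orientation: [[-0.974, 0.225, -0.0], [0.225, 0.974, 0.0], [0.0, 0.0, -1.0]]
ft_force: [0.4, -0.6, -2.5]
opening: 0.595
[ 0.60681325 -0.23147497  0.18687178] [ 0.37949277 -0.59383608 -2.53149673]
to go, tool: [-0.00095751 -0.00148934  0.13557123]
```

```bash
python3 -m jog '[[-0.001,-0.0015,0.02,0,0,0],[0,0,0.03,0,0,0],[0,0,0.03,0,0,0],[0,0,0.03,0,0,0],[0,0,0.01,0,0,0]]'; python3 -m jog '[[0,0,0.006,0,0,0],[0,0,0,0,0,0],[0,0,0,0,0,0],[0,0,0,0,0,0]]'; python3 - <<'E'
from h import *
o=robot.get_obs();print(o["ee_pos"],o["ft_force"])
c=robot.capture("wrist");cv2.imwrite("pics/w9.png",c["frame"][:,:,::-1]);np.savez("w9.npz",**c)
c=robot.capture("scene");crop(c,170,150,160,120,5,"s9")
E
```

```text
time_s: 15.42
ee_pos: [0.6053, -0.2313, 0.062]
orientation: [[-0.975, 0.224, -0.005], [0.224, 0.975, 0.003], [0.006, 0.002, -1.0]]
ft_force: [-0.9, 0.4, -2.7]
opening: 0.593
time_s: 15.75
ee_pos: [0.6087, -0.2348, 0.0633]
orientation: [[-0.974, 0.226, 0.003], [0.226, 0.974, -0.002], [-0.003, -0.001, -1.0]]
ft_force: [0.5, 0.1, -3.0]
opening: 0.6
[ 0.60869822 -0.23477646  0.06326752] [ 0.47287652  0.09975029 -3.03028284]
```

View pics/w9.png

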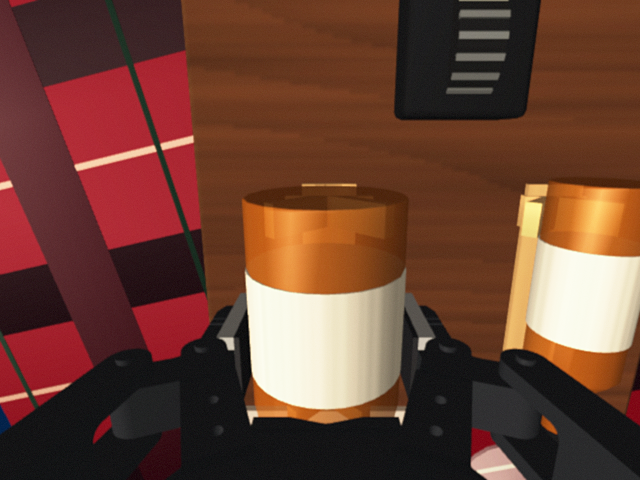

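View pics/s9.png

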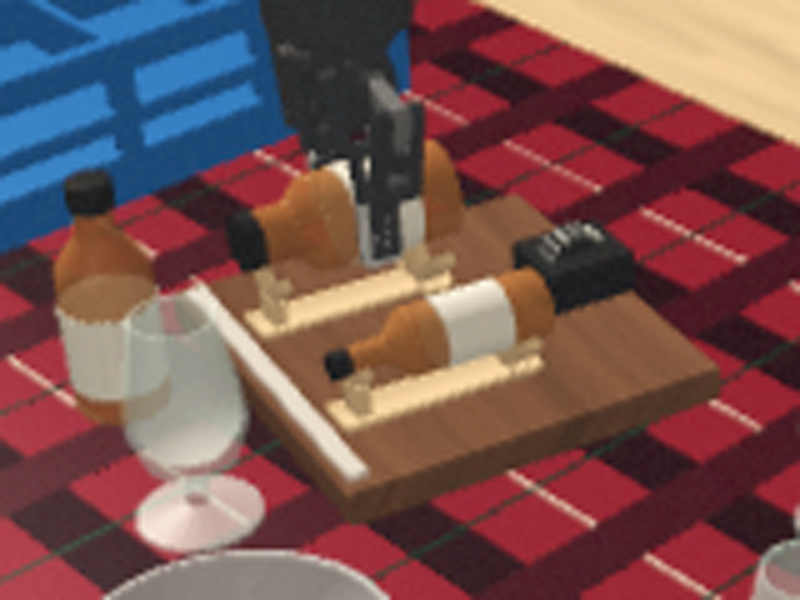

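```bash
python3 -m jog '[[0,0,0.003,0,0,0],[0,0,0.003,0,0,0],[0,0,0,0,0,0],[0,0,0,0,0,0],[0,0,0,0,0,0]]'; python3 -m jog '[[0,0,0.002,0,0,0],[0,0,0,0,0,0],[0,0,0,0,0,0],[0,0,0,0,0,0]]'
```

```text
time_s: 16.27
ee_pos: [0.6073, -0.2342, 0.0547]
orientation: [[-0.974, 0.226, -0.0], [0.226, 0.974, 0.0], [0.0, 0.0, -1.0]]
ft_force: [0.7, -0.4, -2.7]
opening: 0.597
time_s: 16.6
ee_pos: [0.6074, -0.2342, 0.0528]
orientation: [[-0.974, 0.226, 0.0], [0.226, 0.974, -0.0], [-0.0, -0.0, -1.0]]
ft_force: [0.1, 0.3, -2.2]
opening: 0.595
```

```bash
python3 -m jog '[[0,0.0008,0.001,0,0,0],[0,0,0,0,0,0],[0,0,0,0,0,0],[0,0,0,0,0,0]]'; python3 -m jog '[[0,0,0.001,0,0,0],[0,0,0,0,0,0],[0,0,0,0,0,0]]'
```

```text
time_s: 16.93
ee_pos: [0.6076, -0.2334, 0.0518]
orientation: [[-0.974, 0.226, -0.0], [0.226, 0.974, -0.0], [-0.0, -0.0, -1.0]]
ft_force: [0.5, 0.3, -2.9]
opening: 0.592
time_s: 17.18
ee_pos: [0.6078, -0.2335, 0.0515]
orientation: [[-0.974, 0.226, 0.0], [0.226, 0.974, -0.0], [-0.001, -0.0, -1.0]]
ft_force: [-2.5, 2.0, 4.7]
opening: 0.597
```

Contact at 51.5 mm, as predicted (51.3). Press very slightly more, then release.

```bash
python3 -m jog '[[0,0.0003,0.0005,0,0,0],[0,0,0,0,0,0],[0,0,0,0,0,0]]'; python3 -m jog '[[0,0,0,0,0,0],[0,0,0,0,0,0],[0,0,0,0,0,0],[0,0,0,0,0,0]]' 0.3; python3 -m jog '[[0,0,0,0,0,0],[0,0,0,0,0,0]]' 0.7; python3 -m jog '[[0,0,0,0,0,0],[0,0,-0.02,0,0,0],[0,0,-0.03,0,0,0],[0,0,-0.04,0,0,0],[0,0,-0.04,0,0,0]]'; python3 -m jog '[[0,0.03,0,0,0,0],[0,0.02,0,0,0,0],[0,0,0,0,0,0],[0,0,0,0,0,0],[0,0,0,0,0,0]]'; python3 - <<'E'
from h import *
c=robot.capture("wrist");cv2.imwrite("pics/w10.png",c["frame"][:,:,::-1]);np.savez("w10.npz",**c)
E
```

```text
time_s: 17.43
ee_pos: [0.6078, -0.2335, 0.0514]
orientation: [[-0.974, 0.227, 0.001], [0.227, 0.974, -0.001], [-0.001, -0.001, -1.0]]
ft_force: [-4.0, 2.3, 8.1]
opening: 0.595
time_s: 17.77
ee_pos: [0.6077, -0.2332, 0.0501]
orientation: [[-0.974, 0.226, 0.0], [0.226, 0.974, -0.0], [-0.0, -0.0, -1.0]]
ft_force: [-1.1, 0.2, 0.4]
opening: 0.65
time_s: 17.93
ee_pos: [0.6077, -0.2332, 0.0502]
orientation: [[-0.974, 0.226, -0.0], [0.226, 0.974, -0.0], [0.0, -0.0, -1.0]]
ft_force: [-0.6, -0.4, 0.7]
opening: 0.851
time_s: 18.35
ee_pos: [0.6069, -0.2327, 0.1809]
orientation: [[-0.974, 0.226, -0.002], [0.226, 0.974, 0.001], [0.002, 0.001, -1.0]]
ft_force: [1.3, -0.9, 0.2]
opening: 0.851
time_s: 18.77
ee_pos: [0.6188, -0.1847, 0.1799]
orientation: [[-0.974, 0.226, -0.001], [0.226, 0.974, -0.0], [0.001, -0.0, -1.0]]
ft_force: [-0.3, 0.1, -0.0]
opening: 0.847
```

View pics/w10.png

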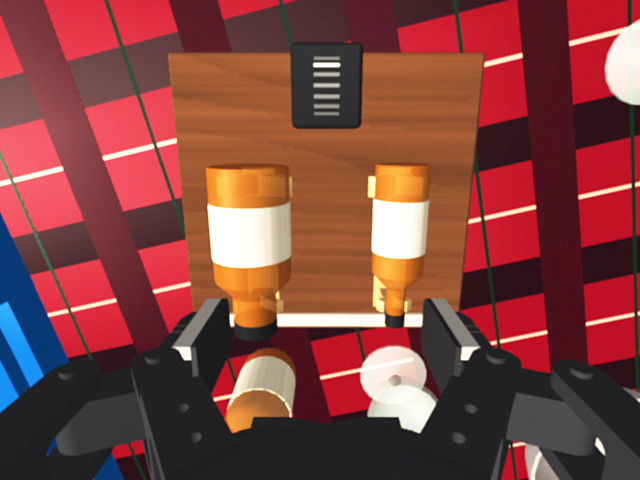

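```bash
python3 -m jog '[[0.04,0,0,0,0,0],[0.04,0,0,0,0,0],[0.026,0,0.01,0,0,0],[0,0,0.04,0,0,0],[0,0,0.04,0,0,0]]' -1 40; python3 -m jog '[[0,0,0,0,0,0],[0,0,0,0,0,0],[0,0,0,0,0,0],[0,0,0,0,0,0],[0,0,0,0,0,0]]'; python3 - <<'E'
from h import *
o=robot.get_obs();print(o["ee_pos"],o["ft_force"],S(o["ee_pos"]))
c=np.load("w10.npz")
for n,f in dict(fL=(209,230,.06),fR=(292,230,.06),nL=(233,312,.06),nR=(279,312,.06),foot=(249,168,.06),end=(257,333,.06),sL=(372,225,.052),sR=(429,225,.052),snL=(384,305,.052),snR=(406,305,.052),sfoot=(403,167,.052),send=(395,325,.052),wheel=(327,85,.054)).items(): print(n,S(ray(c,f[:2],f[2])))
c=robot.capture("scene");crop(c,170,130,160,120,5,"s11")
c=robot.capture("wrist");cv2.imwrite("pics/w11.png",c["frame"][:,:,::-1])
E
```

```text
time_s: 19.23
ee_pos: [0.5162, -0.1621, 0.0916]
orientation: [[-0.974, 0.228, 0.005], [0.228, 0.974, -0.003], [-0.005, -0.002, -1.0]]
ft_force: [0.8, -0.7, -0.6]
opening: 0.137
time_s: 19.65
ee_pos: [0.5172, -0.1615, 0.0927]
orientation: [[-0.974, 0.227, 0.003], [0.227, 0.974, -0.002], [-0.003, -0.001, -1.0]]
ft_force: [-0.2, -0.1, -0.0]
opening: 0.003
[ 0.51716088 -0.16145214  0.0927463 ] [-0.17653646 -0.11968792 -0.04328094] (np.float64(-86.9), np.float64(0.8))
fL (np.float64(10.8), np.float64(-78.1))
fR (np.float64(11.0), np.float64(-22.9))
nL (np.float64(70.4), np.float64(-66.0))
nR (np.float64(70.4), np.float64(-33.6))
foot (np.float64(-29.7), np.float64(-49.2))
end (np.float64(86.8), np.float64(-49.9))
sL (np.float64(9.5), np.float64(31.2))
sR (np.float64(9.6), np.float64(70.1))
snL (np.float64(68.9), np.float64(41.6))
snR (np.float64(68.9), np.float64(57.6))
sfoot (np.float64(-29.5), np.float64(50.4))
send (np.float64(84.9), np.float64(50.3))
wheel (np.float64(-79.6), np.float64(0.5))
```

View pics/s11.png

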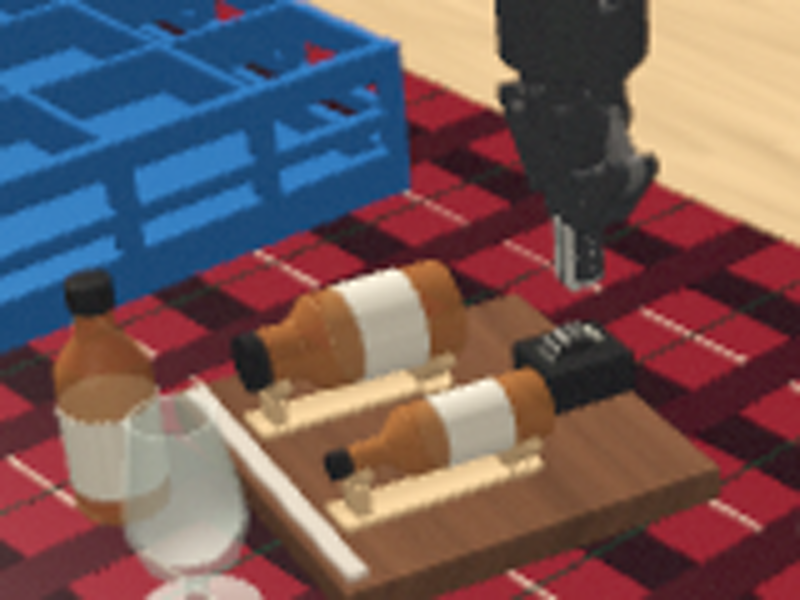

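View pics/w11.png

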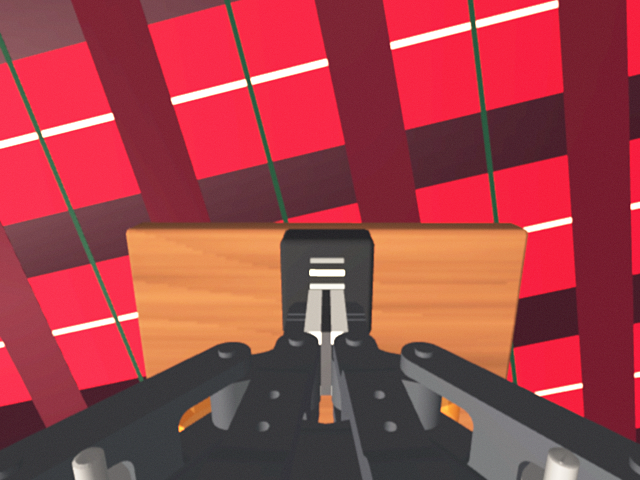

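```bash
python3 -m jog '[[0.003,0,0.012,0,0,0],[0,0,0.012,0,0,0],[0,0,0,0,0,0],[0,0,0,0,0,0],[0,0,0,0,0,0]]'; python3 -m jog '[[0,0,0.004,0,0,0],[0,0,0.002,0,0,0],[0,0,0,0,0,0],[0,0,0,0,0,0]]'
```

```text
time_s: 20.17
ee_pos: [0.5125, -0.1596, 0.0659]
orientation: [[-0.974, 0.226, -0.001], [0.226, 0.974, 0.0], [0.001, 0.0, -1.0]]
ft_force: [-0.6, -0.5, -0.1]
opening: -0.0
time_s: 20.5
ee_pos: [0.513, -0.1599, 0.0606]
orientation: [[-0.974, 0.226, 0.0], [0.226, 0.974, -0.0], [-0.001, -0.0, -1.0]]
ft_force: [0.3, 1.0, 3.7]
opening: 0.002
```

```bash
python3 -m jog '[[-0.001,0,-0.001,0,0,0],[-0.005,0,0,0,0,0],[-0.005,0,0,0,0,0],[-0.005,0,0,0,0,0],[-0.005,0,0,0,0,0]]'; python3 -m jog '[[-0.001,0,0,0,0,0],[0,0,0,0,0,0],[0,0,0,0,0,0]]'; python3 -m jog '[[0,0,-0.01,0,0,0],[0.011,0,0,0,0,0],[0.010,0,0,0,0,0],[0,0,0,0,0,0],[0,0,0,0,0,0]]'; python3 - <<'E'
from h import *
o=robot.get_obs();print(o["ee_pos"],o["ft_force"],S(o["ee_pos"]))
c=robot.capture("wrist");crop(c,240,210,160,160,4,"w12")
E
```

```text
time_s: 20.92
ee_pos: [0.534, -0.1648, 0.0614]
orientation: [[-0.974, 0.226, 0.0], [0.226, 0.974, -0.0], [-0.0, -0.0, -1.0]]
ft_force: [-0.7, -1.0, 2.6]
opening: -0.002
time_s: 21.17
ee_pos: [0.5345, -0.1649, 0.0613]
orientation: [[-0.974, 0.226, 0.0], [0.226, 0.974, -0.0], [-0.0, -0.0, -1.0]]
ft_force: [1.6, -1.4, 2.2]
opening: -0.006
time_s: 21.58
ee_pos: [0.5136, -0.1599, 0.0716]
orientation: [[-0.974, 0.227, 0.0], [0.227, 0.974, -0.0], [-0.0, -0.0, -1.0]]
ft_force: [0.8, -0.7, 0.1]
opening: -0.001
[ 0.51364184 -0.15989875  0.07164502] [ 0.77496979 -0.74967349  0.08910224] (np.float64(-90.6), np.float64(1.6))
```

View pics/w12.png

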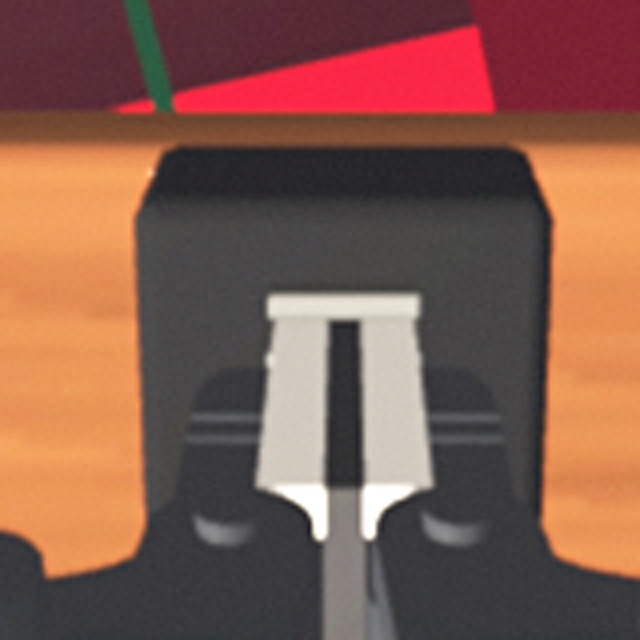

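```bash
python3 -m jog '[[0,0,0.010,0,0,0],[0,0,0,0,0,0],[-0.005,0,0,0,0,0],[-0.005,0,0,0,0,0],[-0.005,0,0,0,0,0]]'; python3 -m jog '[[-0.006,0,0,0,0,0],[0,0,0,0,0,0],[0,0,0,0,0,0]]'; python3 -m jog '[[0,0,-0.01,0,0,0],[0.011,0,0,0,0,0],[0.010,0,0,0,0,0],[0,0,0,0,0,0],[0,0,0,0,0,0]]';python3 -m jog '[[0,0,0.010,0,0,0],[0,0,0,0,0,0],[-0.005,0,0,0,0,0],[-0.005,0,0,0,0,0],[-0.005,0,0,0,0,0]]'; python3 -m jog '[[-0.006,0,0,0,0,0],[0,0,0,0,0,0],[0,0,0,0,0,0]]'; python3 -m jog '[[0,0,-0.02,0,0,0],[0,0,-0.04,0,0,0],[0,0,-0.04,0,0,0],[-0.02,0,-0.02,0,0,0],[-0.04,0,0,0,0,0]]';  python3 -m jog '[[-0.04,0,0,0,0,0],[0,0,0,0,0,0],[0,0,0,0,0,0]]'; python3 - <<'E'
from h import *
o=robot.get_obs();print(o["ee_pos"],o["ft_force"],S(o["ee_pos"]))
c=robot.capture("wrist");cv2.imwrite("pics/w13.png",c["frame"][:,:,::-1]);np.savez("w13.npz",**c)
p=proj(c,C-.079*xs+[0,0,.03]);print(p);crop(c,int(p[0])-40,max(0,int(p[1])-40),80,80,6,"w13c")
E
```

```text
time_s: 22.05
ee_pos: [0.529, -0.1636, 0.0614]
orientation: [[-0.974, 0.226, 0.0], [0.226, 0.974, -0.0], [-0.0, -0.0, -1.0]]
ft_force: [-1.9, 0.2, 2.3]
opening: -0.002
time_s: 22.3
ee_pos: [0.535, -0.1649, 0.0614]
orientation: [[-0.974, 0.226, 0.001], [0.226, 0.974, -0.0], [-0.001, 0.0, -1.0]]
ft_force: [0.9, -0.5, 2.4]
opening: 0.006
time_s: 22.72
ee_pos: [0.5137, -0.16, 0.0717]
orientation: [[-0.974, 0.227, 0.0], [0.227, 0.974, -0.0], [-0.0, -0.0, -1.0]]
ft_force: [0.0, 0.1, -0.5]
opening: -0.001
time_s: 23.13
ee_pos: [0.5289, -0.1634, 0.0613]
orientation: [[-0.974, 0.226, -0.0], [0.226, 0.974, 0.0], [0.0, 0.0, -1.0]]
ft_force: [-0.9, 0.4, 2.5]
opening: -0.001
time_s: 23.38
ee_pos: [0.5351, -0.165, 0.0615]
orientation: [[-0.974, 0.226, 0.001], [0.226, 0.974, -0.0], [-0.001, -0.0, -1.0]]
ft_force: [1.5, 0.4, 1.9]
opening: 0.001
time_s: 23.8
ee_pos: [0.5939, -0.1791, 0.1886]
orientation: [[-0.974, 0.227, 0.007], [0.227, 0.974, -0.004], [-0.008, -0.002, -1.0]]
ft_force: [0.2, -1.4, 1.7]
opening: 0.002
time_s: 24.05
ee_pos: [0.6321, -0.1874, 0.1778]
orientation: [[-0.974, 0.226, -0.004], [0.226, 0.974, 0.002], [0.005, 0.001, -1.0]]
ft_force: [0.6, -0.0, 0.2]
opening: 0.001
[ 0.63211805 -0.18736919  0.17778848] [ 0.56164404 -0.02431954  0.20025338] (np.float64(31.0), np.float64(1.4))
[325.15591209  63.74709371]
```

View pics/w13.png

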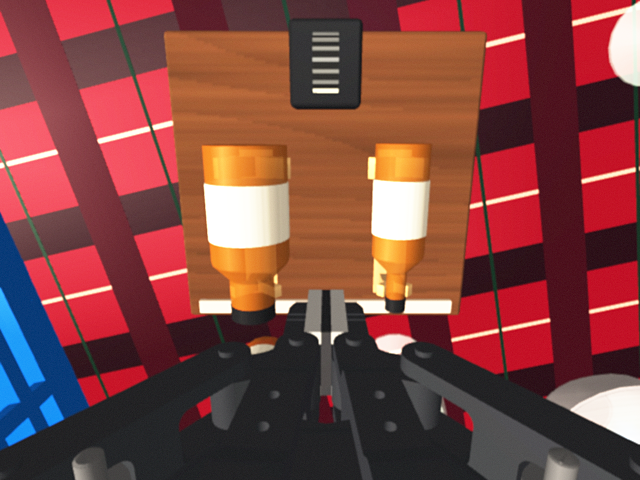

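View pics/w13c.png

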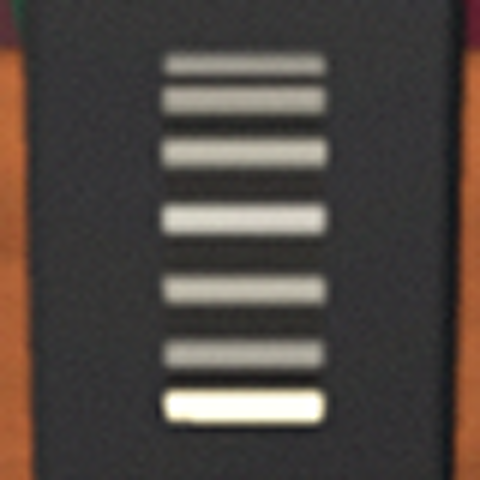

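```bash
python3 - <<'E'
from h import *
from scipy.optimize import brentq
def ang(c,uv,cx):
    def g(a): return ((ray(c,uv,.034+.020*np.cos(a))-C)@xs)-(cx+.020*np.sin(a))
    aa=np.linspace(-1.3,1.3,53);v=[g(a) for a in aa]
    return [round(brentq(g,aa[i],aa[i+1]),3) for i in range(52) if v[i]*v[i+1]<0]
c1=np.load("w1.npz");c=np.load("w13.npz")
for nm,cc,rows in(("w1",c1,[90+r/3 for r in(46,64,87,112,136,158,174)]),("w13",c,[23+r/6 for r in(65,100,153,220,290,354,407)])):
    u=332 if nm=="w1" else 326
    print(nm,[ (r and ang(cc,(u,r),-.0795)) for r in rows])
    v=[S(ray(cc,(u,r),.045))[0] for r in rows];print([float(a) for a in v])
E
```

```text
w1 [[-0.997], [-0.641], [-0.308], [0.012], [0.321], [0.645], [0.956]]
[-96.3, -91.7, -85.9, -79.4, -73.2, -67.4, -63.1]
w13 [[-1.08], [-0.716], [-0.387], [-0.055], [0.269], [0.584], [0.903]]
[-96.8, -93.5, -88.5, -82.2, -75.4, -69.2, -63.9]
```

```bash
python3 -m jog '[[0.04,0,0,0,0,0],[0.04,0,0,0,0,0],[0.04,0,0,0,0,0],[0,0,0.04,0,0,0],[0,0,0.04,0,0,0]]'; python3 -m jog '[[0.001,0,0.02,0,0,0],[0,0,0,0,0,0],[0,0,0,0,0,0],[0,0,0,0,0,0]]'
```

```text
time_s: 24.52
ee_pos: [0.5152, -0.161, 0.1058]
orientation: [[-0.974, 0.227, 0.01], [0.227, 0.974, -0.006], [-0.011, -0.004, -1.0]]
ft_force: [0.9, 0.4, -1.9]
opening: -0.001
time_s: 24.85
ee_pos: [0.5144, -0.1604, 0.0837]
orientation: [[-0.974, 0.226, 0.003], [0.226, 0.974, -0.002], [-0.003, -0.001, -1.0]]
ft_force: [0.1, -1.2, 1.0]
opening: 0.001
```

```bash
python3 -m jog '[[0,0,0.015,0,0,0],[0,0,0.008,0,0,0],[0,0,0,0,0,0],[0,0,0,0,0,0],[0,0,0,0,0,0]]'; python3 -m jog '[[-0.003,0,0,0,0,0],[-0.004,0,0,0,0,0],[-0.004,0,0,0,0,0],[-0.004,0,0,0,0,0],[-0.004,0,0,0,0,0]]';  python3 -m jog '[[0,0,0,0,0,0],[0,0,0,0,0,0]]'; python3 -m jog '[[0,0,-0.01,0,0,0],[0.010,0,0,0,0,0],[0.009,0,0,0,0,0],[0,0,0,0,0,0],[0,0,0.01,0,0,0]]'; python3 -m jog '[[-0.003,0,0,0,0,0],[-0.004,0,0,0,0,0],[-0.004,0,0,0,0,0],[-0.004,0,0,0,0,0],[-0.004,0,0,0,0,0]]'; python3 -m jog '[[0,0,0,0,0,0],[0,0,0,0,0,0]]';python3 -m jog '[[0,0,-0.02,0,0,0],[0,0,-0.04,0,0,0],[0,0,-0.04,0,0,0],[-0.02,0,-0.02,0,0,0],[-0.04,0,0,0,0,0]]';  python3 -m jog '[[-0.04,0,0,0,0,0],[0,0,0,0,0,0],[0,0,0,0,0,0],[0,0,0,0,0,0]]'; python3 - <<'E'
from h import *
o=robot.get_obs();print(o["ee_pos"],o["ft_force"],S(o["ee_pos"]))
c=robot.capture("wrist");cv2.imwrite("pics/w14.png",c["frame"][:,:,::-1]);np.savez("w14.npz",**c)
p=proj(c,C-.079*xs+[0,0,.03]);print(p);crop(c,int(p[0])-40,max(0,int(p[1])-40),80,80,6,"w14c")
E
```

```text
time_s: 25.27
ee_pos: [0.5147, -0.1608, 0.06]
orientation: [[-0.974, 0.226, 0.002], [0.226, 0.974, -0.002], [-0.002, -0.001, -1.0]]
ft_force: [-0.5, -0.9, 4.1]
opening: -0.004
time_s: 25.68
ee_pos: [0.5322, -0.1643, 0.0596]
orientation: [[-0.974, 0.226, -0.001], [0.226, 0.974, -0.0], [0.001, -0.0, -1.0]]
ft_force: [-5.9, 1.4, 9.7]
opening: -0.001
time_s: 25.85
ee_pos: [0.533, -0.1645, 0.0595]
orientation: [[-0.974, 0.226, 0.001], [0.226, 0.974, -0.001], [-0.001, -0.0, -1.0]]
ft_force: [-1.4, 1.1, 7.6]
opening: -0.001
time_s: 26.27
ee_pos: [0.5152, -0.1606, 0.0603]
orientation: [[-0.974, 0.226, 0.003], [0.226, 0.974, -0.002], [-0.003, -0.001, -1.0]]
ft_force: [-0.1, 0.9, 3.4]
opening: -0.002
time_s: 26.68
ee_pos: [0.5325, -0.1646, 0.0593]
orientation: [[-0.974, 0.226, -0.001], [0.226, 0.974, -0.001], [0.001, -0.001, -1.0]]
ft_force: [-6.6, 2.3, 14.0]
opening: -0.001
time_s: 26.85
ee_pos: [0.5333, -0.1648, 0.0592]
orientation: [[-0.974, 0.226, 0.001], [0.226, 0.974, -0.001], [-0.001, -0.001, -1.0]]
ft_force: [-2.1, 0.3, 12.9]
opening: 0.002
time_s: 27.27
ee_pos: [0.5926, -0.1787, 0.185]
orientation: [[-0.974, 0.227, 0.007], [0.227, 0.974, -0.004], [-0.008, -0.002, -1.0]]
ft_force: [-0.7, -1.2, 1.8]
opening: -0.0
time_s: 27.6
ee_pos: [0.6295, -0.1867, 0.1769]
orientation: [[-0.974, 0.226, -0.002], [0.226, 0.974, 0.001], [0.002, 0.001, -1.0]]
ft_force: [-0.4, 1.2, 1.3]
opening: 0.0
[ 0.62950521 -0.18667324  0.17688997] [-0.42937659  1.18405391  1.30432039] (np.float64(28.3), np.float64(1.5))
[325.11524822  67.57456323]
```

View pics/w14.png

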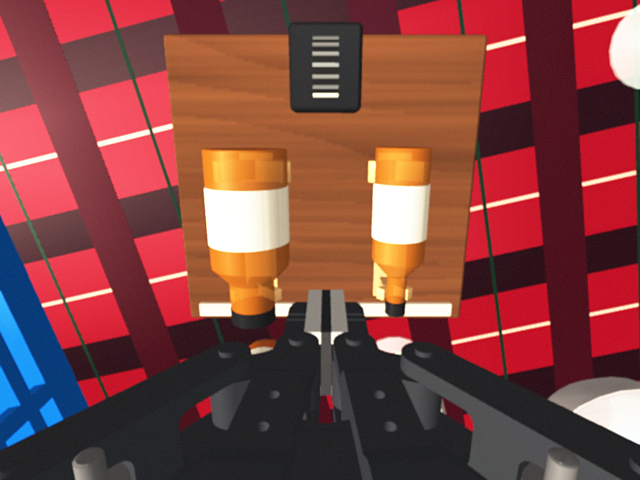

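View pics/w14c.png

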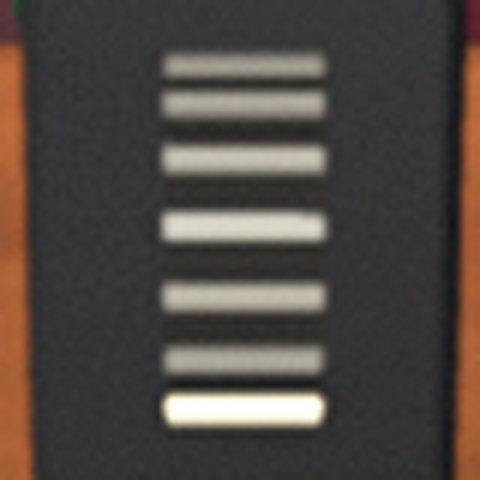

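```bash
python3 - <<'E'
from h import *
from scipy.optimize import brentq
def ang(c,uv,cx):
    g=lambda a:((ray(c,uv,.034+.020*np.cos(a))-C)@xs)-(cx+.020*np.sin(a))
    return round(brentq(g,-1.15,1.15),3)
for nm,y0,rows in (("w13.npz",23,(65,100,153,220,290,354,407)),("w14.npz",27,(67,104,159,227,297,360,409))):
    c=np.load(nm); print([ang(c,(326,y0+r/6),-.0795) for r in rows])
E
```

```text
[-1.08, -0.716, -0.387, -0.055, 0.269, 0.584, 0.903]
[-1.02, -0.678, -0.351, -0.02, 0.305, 0.622, 0.928]
```

```bash
python3 -m jog '[[0.04,0,0,0,0,0],[0.04,0,0,0,0,0],[0.037,0,0,0,0,0],[0,0,0.04,0,0,0],[0,0,0.04,0,0,0]]'; python3 -m jog '[[0,0,0.02,0,0,0],[0,0,0,0,0,0],[0,0,0,0,0,0],[0,0,0,0,0,0]]'
```

```text
time_s: 28.07
ee_pos: [0.5165, -0.1614, 0.1026]
orientation: [[-0.974, 0.227, 0.01], [0.227, 0.974, -0.006], [-0.011, -0.004, -1.0]]
ft_force: [1.2, -0.1, 0.3]
opening: -0.007
time_s: 28.4
ee_pos: [0.5165, -0.161, 0.0808]
orientation: [[-0.974, 0.226, 0.003], [0.226, 0.974, -0.002], [-0.003, -0.001, -1.0]]
ft_force: [0.3, -0.2, 1.1]
opening: 0.001
```

```bash
python3 -m jog '[[0.002,0,0.015,0,0,0],[0,0,0.004,0,0,0],[0,0,0,0,0,0],[0,0,0,0,0,0]]'; python3 -m jog '[[-0.004,0,0,0,0,0],[-0.004,0,0,0,0,0],[-0.004,0,0,0,0,0],[-0.004,0,0,0,0,0],[-0.004,0,0,0,0,0]]';  python3 -m jog '[[0,0,0,0,0,0],[0,0,0,0,0,0]]'; python3 -m jog '[[0,0,-0.02,0,0,0],[0,0,-0.04,0,0,0],[0,0,-0.04,0,0,0],[-0.02,0,-0.02,0,0,0],[-0.04,0,0,0,0,0]]';  python3 -m jog '[[-0.04,0,0,0,0,0],[0,0,0,0,0,0],[0,0,0,0,0,0],[0,0,0,0,0,0]]'; python3 - <<'E'
from h import *
c=robot.capture("wrist");cv2.imwrite("pics/w15.png",c["frame"][:,:,::-1]);np.savez("w15.npz",**c)
p=proj(c,C-.079*xs+[0,0,.03]);print(p);crop(c,int(p[0])-40,max(0,int(p[1])-40),80,80,6,"w15c")
c=robot.capture("top");crop(c,210,170,290,150,2.7,"t15")
E
```

```text
time_s: 28.73
ee_pos: [0.5145, -0.1607, 0.0609]
orientation: [[-0.974, 0.227, 0.001], [0.227, 0.974, -0.001], [-0.002, -0.001, -1.0]]
ft_force: [-0.5, -0.8, 3.5]
opening: -0.004
time_s: 29.15
ee_pos: [0.5336, -0.1645, 0.0597]
orientation: [[-0.974, 0.226, -0.001], [0.226, 0.974, 0.0], [0.001, -0.0, -1.0]]
ft_force: [-2.1, 1.2, 3.6]
opening: -0.001
time_s: 29.32
ee_pos: [0.5341, -0.1647, 0.0596]
orientation: [[-0.974, 0.226, 0.001], [0.226, 0.974, -0.0], [-0.001, 0.0, -1.0]]
ft_force: [1.3, -0.3, 3.1]
opening: -0.001
time_s: 29.73
ee_pos: [0.593, -0.1788, 0.1865]
orientation: [[-0.974, 0.227, 0.007], [0.227, 0.974, -0.004], [-0.008, -0.002, -1.0]]
ft_force: [0.5, -0.9, 1.0]
opening: 0.0
time_s: 30.07
ee_pos: [0.6302, -0.1868, 0.1783]
orientation: [[-0.974, 0.226, -0.002], [0.226, 0.974, 0.001], [0.002, 0.001, -1.0]]
ft_force: [-1.1, 0.2, 0.5]
opening: 0.002
[325.08181919  66.71175633]
```

View pics/w15c.png

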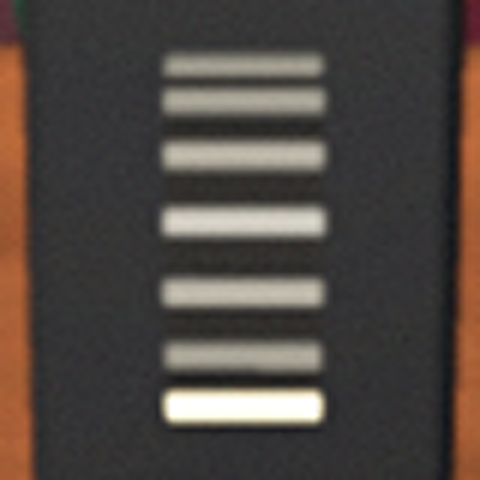

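View pics/t15.png

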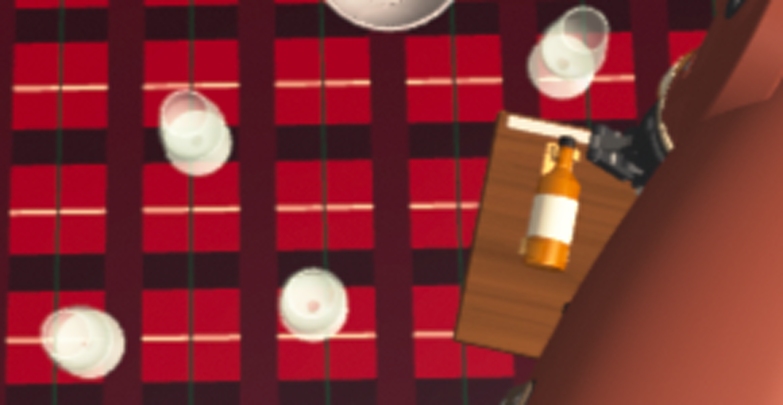

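View pics/w15.png

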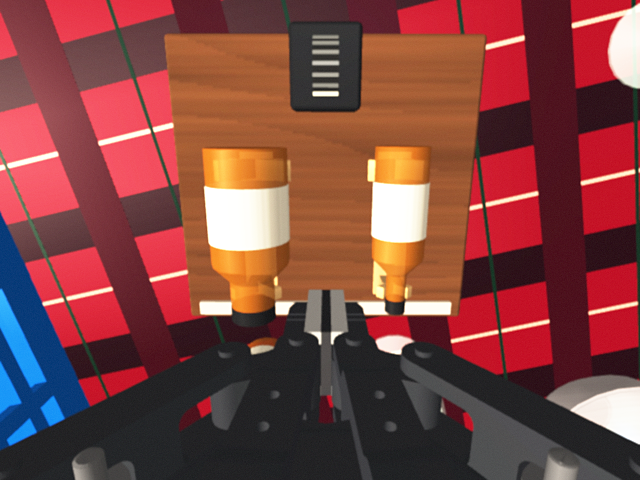

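```bash
python3 - <<'E'
from h import *
c=robot.capture("scene");crop(c,170,150,300,170,2.6,"s15")
E
```

```text
(no output)
```

View pics/s15.png

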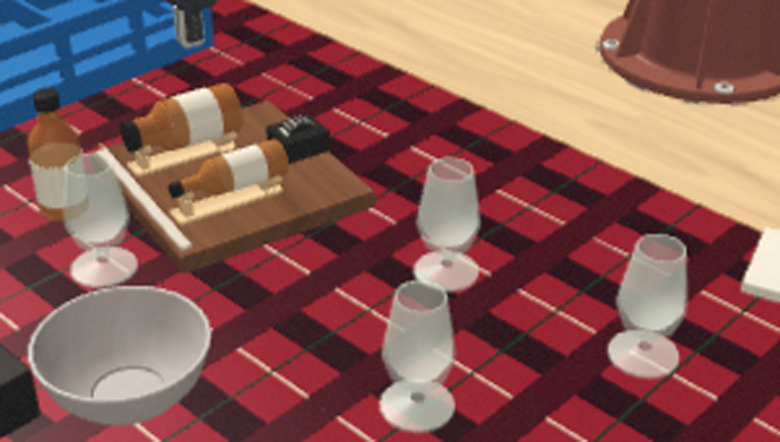

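Both bottles lie in their cradles with the necks over the notches. The glasses and the upright bottle still stand, and the white rib stays at the bottle end of the wheel.

```bash
python3 -c "
from workcell import robot
print(robot.get_obs()['ft_force']); print(robot.finish_job())"
```

```text
[-0.46292578  0.12716037  0.29171607]
the job is handed in; nothing more can be done
None
```

I moved the slim bottle to the narrow cradle and the fat bottle to the wide cradle. I lowered each one until the wrist force showed the cradle carrying it, then released it. I rolled the dimmer wheel towards the bottles until further strokes no longer turned it, and handed the job in at about 30 s.

**Bottles:** After release, the wrist camera put both axes within about 2 mm of the cradle centre lines. Both middles were within about 2 mm along the cradle, with the necks over the notches. I did not measure height after release. The bottles made contact at 47 to 48 mm (slim) and 51.5 mm (fat) tool height, against 46.6 and 51.3 mm expected.

**Bystanders:** The four glasses and the upright bottle look unmoved in the last pictures. I did not measure them, and the jug was outside the last close views. The gripper was kept well clear of it.

**Dimmer:** The white rib moved about 1.55 to 1.6 rad in total, which is less than the full 2.0. The last three strokes moved it by 0.035 rad at most, so I took it to be at its stop. That means it must have started at about 0.4 rad rather than 0. I had no direct reading of the joint, so this remains an inference.

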